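Load the weighing-room hatch over its bolted lower leaf

ROBOT

A 7-joint arm with a two-finger parallel gripper is mounted at the origin on the work surface. World frame = base frame: x ahead of the robot, y to its left, z up, the work surface at z = 0. Lengths are in m, angles in rad, forces in N, time in s.
With the tool pointing down it reaches from about 0.425 to 0.875 m from the base axis. Payload 4.7 kg.
Tool frame: the origin (TCP) lies at the very end of the fingers, on their centre line; the grasp point (between the pads) lies 19 mm behind it; z points along the fingers, y is the line along which they close (so a half turn about z gives the same grasp; the last joint's range is limited). The gripper opens to 87 mm and grips with 3 to 60 N. Pads are 19 mm wide; open, the fingers measure 117 mm over their backs; the gripper's body (75 mm by 190 mm) begins 51 mm behind the grasp point.
Start: joints at [1.163, 0.321, -0.07, 1.45, 0.023, 1.371, -0.057], TCP at [0.266, -0.593, 0.223] pointing down, gripper open.
Joint ranges: [-2.86, 2.86], [-0.3, 2.09], [-1.38, 1.24], [0.06, 2.45], [-1.56, 4.7], [0.09, 2.05], [-2.69, 2.69]. Speed limits (rad/s): [2.57, 2.57, 3.14, 3.14, 3.14, 3.14, 3.14].

INTERFACE

Orientations are given as a rotation vector (axis times angle).
In Python, from bench import ctrl, vision gives the robot as it stands.
- The arm moves only by the tool jog_arm, never from a script. Its argument "increments" is a list of rows, each an object of numbers: "tx", "ty", "tz": the shift along the tool's x, y, z in mm; "wx", "wy", "wz": the turn, a rotation vector about the tool's x, y, z in rad; "gripper": the opening, from 0 (shut) to 1 (fully open). In form: [{"tx": .., "ty": .., "tz": .., "wx": .., "wy": .., "wz": .., "gripper": ..}, ...]. A call has exactly 5 rows; each row is the pose to reach, as a shift and turn from the pose commanded when the call began, along the tool's axes at that moment; what a row does not reach only later rows make up. A row lasts 1/12 s, in which the tool goes at most 41.7 mm and 7.16 degrees, less where a joint would pass 70% of its speed; a pose out of reach is approached as far as the arm can. A call with a gripper value outside its range is refused whole. The fingers move at their own pace and stop on an object; "grip_force" is the grip in N (left out, the last holds). Time passes only in rows, so rows that repeat a pose let the fingers close, or fill a call up. It gives the time, the measured TCP pose, the force, the opening and the grip force at its end, in the units of the state.
- ctrl.get_state(): the state, without advancing time (a new reading comes with each control period).
- vision.get_image(name): name is "scene" or "top"; returns a dict with "color" (400x640x3 uint8, blue, green, red), "fx", "fy", "cx", "cy" (pixels), "extrinsics" (4x4, takes a point from world to camera coordinates). Camera axes: x right, y down, z forward; pixel columns grow to the right and rows downward; lengths in m; the calibration is good to about 2 mm. A picture is of the moment at which its call begins. There is no depth.
- ctrl.close_job(): hands the job in; it is judged then, once.
Trained networks look in the newest picture that a camera, given by its name, has taken for a name from the list of things; names that differ only in an ending like _2 or _b are one class to them, and where a whole thing is asked for, a point or a joint stands for the part that bears it (a point fixed in the world has none). Each returns a list of dicts, best first, with "conf" (0 to 1); they miss things now and then, are a little off and sometimes report something else, mostly with a low value. They report only what shows in the picture. A call takes as long as a camera call.
- vision.spot_in(camera, thing): "bbox" ([left, top, right, bottom] in pixels, round what is visible of it).
The state is a dict: "time": time; "joint_positions": joint angles; "qd": joint speeds; "joint_torque": joint torques, N m; "position": TCP position; "tool_rot": TCP orientation; "ft_force": force on the tool from outside, world axes, zero at the start; "torque": the same for the moment, N m; "grip_width": opening from 0.0 (shut) to 1.0 (fully open); "grip_force": force on a finger pad.
Only numpy, scipy, OpenCV 4.12 (cv2) and the standard library are available. Lean on these libraries where they do the work, as an engineer would, in place of code of your own. Each camera call takes 0.05 s, during which the arm holds its last target. There are 200 camera calls.

TASK

Swing the upper leaf of the hatch wide open, leaving its lower leaf bolted, and lift the case's lid back until it rests on its stop; both must be open before you load. Then move every sample box from the case onto the hatch's ledge behind the lower leaf, side by side and not stacked, and finally close the upper leaf and shut the case's lid. Leave the bottle and the beaker where they are.

Things in the scene. Friction and masses are not known exactly. Their poses are not given: they have to be found in the camera images.
- hatch: small open-topped hatch locker fixed to the bench; origin on the bench under the middle of its ledge, x towards its back, y to its left seen from the robot, z up. Front: a split door 14 mm thick (x -54 to -40 mm); the grey lower leaf reaches 82 mm above the bench, the white upper leaf covers 86 to 225 mm
- ledge (a point): middle of the hatch's white ledge, 70 mm above the bench. The ledge spans hatch x -40 to +40 mm and y -155 to +155 mm; in front the lower leaf makes a 12 mm lip, behind is a 10 mm back panel up to 135 mm above the bench, at each end a 15 mm jamb up to 225 mm
- upper_leaf (a joint): swing of the upper leaf about a vertical hinge at its left (+y) end: 0 closed, grows as its right end swings out towards the robot, up to 1.9 rad; may start a little ajar; light friction (0.12 N m), stays where it is left
- leaf_handle (a point): grip point of the upper leaf's handle: a vertical round steel bar 12 mm thick, its centre 36 mm in front of the leaf, 119 to 221 mm above the bench, its top end free (two level arms at 125 and 160 mm carry it), 200 mm from the hinge; this point is on its centre line, 195 mm above the bench
- leaf_hinge (a point): point on the upper leaf's vertical hinge axis, 195 mm above the bench, at hatch x -54 mm, y +154 mm
- lower_leaf (a joint): swing of the lower leaf about the same hinge line: 0 closed; it is bolted and has less than 0.02 rad of rattle
- bolt (a joint): slide of the barrel bolt on the lower leaf's front, near its right end 45 mm above the bench: 0 shot home, grows as it is drawn to +y (35 mm at most)
- case: shallow black carrying case fixed to the bench, outside 190 mm (x) by 230 mm (y), walls 22 mm high and 5 mm thick, floor 5 mm; origin on the bench under its middle, the front faces the robot (-x)
- lid (a joint): swing of the case's deep grey lid (190 x 230 mm, 46 mm deep, 0.35 kg) about its far (+x) edge: 0 shut, 1.7 rad open on its stop, a little past upright. Below about 1.2 rad it falls shut, beyond about 1.4 rad it falls back to its stop
- lid_handle (a point): middle of the lid's handle: a round steel bar 10 mm thick and 100 mm long along the case's y, 44 mm in front of the lid's front wall, 45 mm above the bench when shut, 235 mm from the hinge
- lid_hinge (a point): middle of the lid's hinge axis (along the case's y), 22 mm above the bench
- box1_mid (a point): white sample box with a grey seam, 60 mm long (own x), 46 mm wide (own y), 50 mm tall (own z), about 0.12 kg; this point is its middle. Starts standing in the closed case; may be absent (2 or 3 of the four boxes are there)
- box2_mid (a point): white sample box with a grey seam, 60 mm long (own x), 46 mm wide (own y), 50 mm tall (own z), about 0.12 kg; this point is its middle. Starts standing in the closed case; may be absent (2 or 3 of the four boxes are there)
- box3_mid (a point): white sample box with a grey seam, 60 mm long (own x), 46 mm wide (own y), 50 mm tall (own z), about 0.12 kg; this point is its middle. Starts standing in the closed case; may be absent (2 or 3 of the four boxes are there)
- box4_mid (a point): white sample box with a grey seam, 60 mm long (own x), 46 mm wide (own y), 50 mm tall (own z), about 0.12 kg; this point is its middle. Starts standing in the closed case; may be absent (2 or 3 of the four boxes are there)
- box1: the same sample box; origin at the centre of its underside
- box2: the same sample box; origin at the centre of its underside
- box3: the same sample box; origin at the centre of its underside
- box4: the same sample box; origin at the centre of its underside
- bottle: bystander: white bottle 60 mm across, 150 mm tall, origin under its middle
- beaker: bystander: glass beaker 70 mm across, 90 mm tall, origin under its middle

How it is judged:
By the outcome, as a careful person would: the job done as asked, in the order asked, and still so for the second after the job is handed in, with the robot touching nothing.
Of box1, box2, box3, box4 only 2 to 3 are there at a start; the rules pass over those that are not, and their reading is None.
At some moment in a run one of box1, box2, box3, box4 may be knocked a few centimetres aside while the robot is not near it.
Once in a run the grip may slacken for a moment while it holds something.
It also fails if it takes over 210 s, if anything falls off the work surface, if the arm or the gripper's body presses on something with over 40 N, if the wrist force passes 120 N, or if a joint passes its speed limit or range.

## Working session

There is one attempt and no reset: what is moved stays moved. The work goes in short steps, Python scripts to look and compute and a tool call to move; the robot and the scene stay as the last step left them, time stands still between calls to the robot, and variables do not carry over. Pictures are saved under pics/ and viewed, at most 14 in all, crops included, and the job is handed in when it is done.

Besides the shell and the picture viewer there is one more tool, called after "Request:" by a JSON object that holds its "name" and its "arguments", one argument or row to a line. jog_arm: Moves the arm, as the interface text tells. Its arguments: {"type":"object","properties":{"increments":{"type":"array"},"grip_force":{"type":"number"}},"required":["increments"]}

```bash
ls; mkdir -p pics
cat > h.py <<'E'
import numpy as np, cv2
from scipy.spatial.transform import Rotation as R
from bench import ctrl, vision
def snap(cam,fn):
    im=vision.get_image(cam); cv2.imwrite('pics/'+fn,im['color']); return im
def ray(im,u,v,z):
    E=np.array(im['extrinsics']); r=E[:3,:3]; t=E[:3,3]
    c=-r.T@t; d=r.T@np.array([(u-im['cx'])/im['fx'],(v-im['cy'])/im['fy'],1])
    return c+d*(z-c[2])/d[2]
def proj(im,p):
    E=np.array(im['extrinsics']); q=E[:3,:3]@np.array(p)+E[:3,3]
    return im['fx']*q[0]/q[2]+im['cx'], im['fy']*q[1]/q[2]+im['cy']
E
python3 - <<'E'
from h import *
np.set_printoptions(precision=4,suppress=True)
for c in ['scene','top']:
    im=snap(c,c+'0.png'); E=np.array(im['extrinsics']); print(c,im['fx'],im['cx'],im['cy'],(-E[:3,:3].T@E[:3,3]),E[:3,:3].tolist())
    for t in ['hatch','upper_leaf','leaf_handle','case','lid','lid_handle','bottle','beaker','bolt']:
        print(t,[(np.round(d['bbox']),round(d['conf'],2)) for d in vision.spot_in(c,t)[:2]])
s=ctrl.get_state(); print(s)
E
```

```text
pics
scene 470.26401013751575 320.17290673176217 198.099695659596 [1.2658 0.0162 1.2962] [[-0.16927297419980952, 0.9855643011937746, -0.003109407978705195], [0.8405261376261001, 0.14271343797982483, -0.5226362851805539], [-0.5146479108797596, -0.09108173709589708, -0.8525500835696946]]
hatch [(array([349., 176., 488., 261.]), 0.68)]
upper_leaf [(array([361., 175., 475., 216.]), 0.83)]
leaf_handle [(array([363., 179., 474., 216.]), 0.64)]
case [(array([235., 149., 318., 229.]), 0.82)]
lid [(array([231., 156., 320., 228.]), 0.98), (array([191., 174., 219., 206.]), 0.39)]
lid_handle [(array([235., 149., 319., 225.]), 0.92)]
bottle [(array([333., 265., 359., 299.]), 0.75)]
beaker []
bolt [(array([358., 175., 473., 216.]), 0.47), (array([336., 263., 358., 294.]), 0.34)]
top 376.0251110938386 326.2203380433954 203.15450093229626 [ 0.42   -0.1099  1.1032] [[-0.024348612570708555, -0.9997034991542405, -0.0002425791611524776], [-0.9866768633440666, 0.0240703809861622, -0.1609017840196172], [0.16085991547739936, -0.003678387955190933, -0.9869703932006548]]
hatch [(array([133., 156., 290., 240.
[... 273 characters left out ...]
rray([272., 129., 298., 160.]), 0.62), (array([134., 156., 291., 237.]), 0.49)]
beaker [(array([441., 203., 473., 232.]), 0.95)]
bolt [(array([252., 211., 285., 225.]), 0.49)]
{'time': 1.0, 'joint_positions': array([ 1.1631,  0.321 , -0.0701,  1.4505,  0.0226,  1.3708, -0.0569]), 'qd': array([ 0.0002, -0.    ,  0.0005,  0.0013,  0.002 ,  0.0002,  0.0001]), 'joint_torque': array([ -0.0002, -49.111 ,  -0.4034, -31.2771,  -0.0639,   0.0339,
         0.0001]), 'position': array([ 0.2661, -0.5931,  0.2226]), 'tool_rot': array([ 3.0718,  0.6577, -0.0001]), 'ft_force': array([ 0.3763, -0.9749, -0.3501]), 'torque': array([0.0679, 0.0411, 0.0327]), 'grip_force': 0.0, 'grip_width': 0.9989625718530858}
```

Run:
```python
import cv2
a=cv2.imread('pics/top0.png')[110:310,110:490]; cv2.imwrite('pics/t0c.png',cv2.resize(a,None,fx=2.1,fy=2.1,interpolation=cv2.INTER_CUBIC))
a=cv2.imread('pics/scene0.png')[130:310,170:500]; cv2.imwrite('pics/s0c.png',cv2.resize(a,None,fx=2.4,fy=2.4,interpolation=cv2.INTER_CUBIC))
```

```text
(no output)
```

View pics/t0c.png

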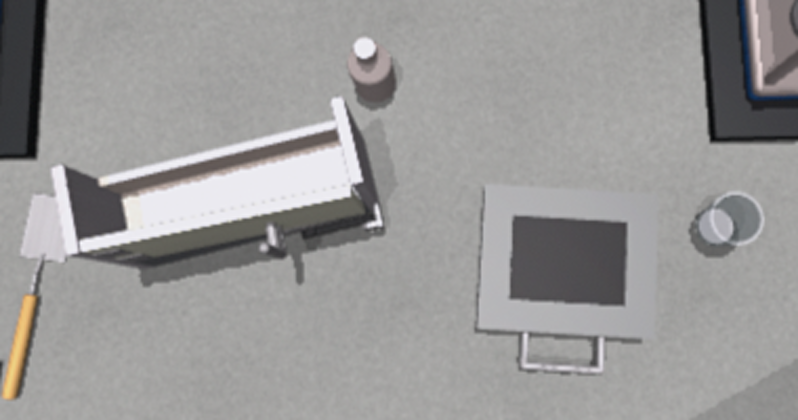

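View pics/s0c.png

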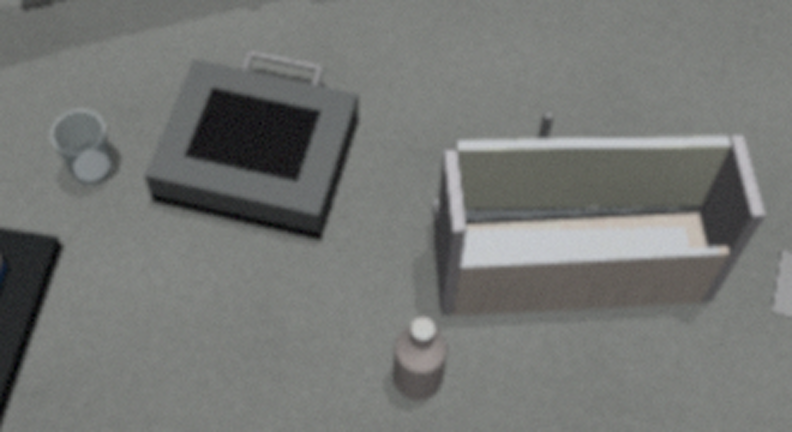

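Run:
```python
from h import *
np.set_printoptions(precision=4,suppress=True)
T=vision.get_image('top');S=vision.get_image('scene')
f=lambda u,v,z:ray(T,110+u/2.1,110+v/2.1,z)[:2]
g=lambda u,v,z:ray(S,170+u/2.4,130+v/2.4,z)[:2]
print('jambL',f(57,170,.225),f(67,252,.225),'jambR',f(337,100,.225),f(357,190,.225))
print('leaf',f(85,243,.225),f(352,187,.225)); print('handle',f(275,230,.221))
print('lid c',[f(*p,.068) for p in [(485,186),(658,193),(653,338),(478,330)]])
print('lidh',f(523,369,.045),f(602,372,.045))
print('beaker',f(738,218,.09),'bottle',f(364,48,.15))
print('scene: jambR',g(452,155,.225),g(457,213,.225),'jambL',g(738,142,.225),g(756,214,.225))
print('leaf',g(460,146,.225),g(728,141,.225),'handle',g(546,119,.221))
print('lid',[g(*p,.068) for p in [(152,185),(322,216),(357,97),(194,63)]])
print('lidh',g(248,56,.045),g(319,69,.045))
print('bottle',g(423,328,.15),'beaker',g(80,132,.09))
```

```text
jambL [0.6036 0.3358] [0.5101 0.3194] jambR [0.6778 0.0186] [ 0.5723 -0.0039]
leaf [0.5197 0.2999] [0.5758 0.0017]
handle [0.5296 0.0889]
lid c [array([ 0.6007, -0.1553]), array([ 0.5857, -0.3848]), array([ 0.3964, -0.3659]), array([ 0.4121, -0.1404])]
lidh [ 0.3601 -0.1986] [ 0.3537 -0.3019]
beaker [ 0.5469 -0.4803] bottle [ 0.7668 -0.0045]
scene: jambR [0.5911 0.0008] [0.6637 0.0156] jambL [0.5201 0.3157] [0.6107 0.3346]
leaf [0.5777 0.0081] [0.5206 0.3046] handle [0.5224 0.1006]
lid [array([ 0.5998, -0.3691]), array([ 0.6077, -0.1491]), array([ 0.4234, -0.137 ]), array([ 0.4051, -0.3636])]
lidh [ 0.3649 -0.3001] [ 0.3703 -0.1992]
bottle [ 0.7704 -0.0031] beaker [ 0.5511 -0.4736]
```

Run:
```python
import cv2,numpy as np
T=cv2.imread('pics/top0.png');S=cv2.imread('pics/scene0.png')
k=dict(fx=8,fy=8,interpolation=cv2.INTER_CUBIC)
a=cv2.resize(T[195:245,215:265],None,**k);b=cv2.resize(S[170:220,375:425],None,**k)
cv2.imwrite('pics/z0.png',np.hstack([a,b]))
```

```text
(no output)
```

View pics/z0.png

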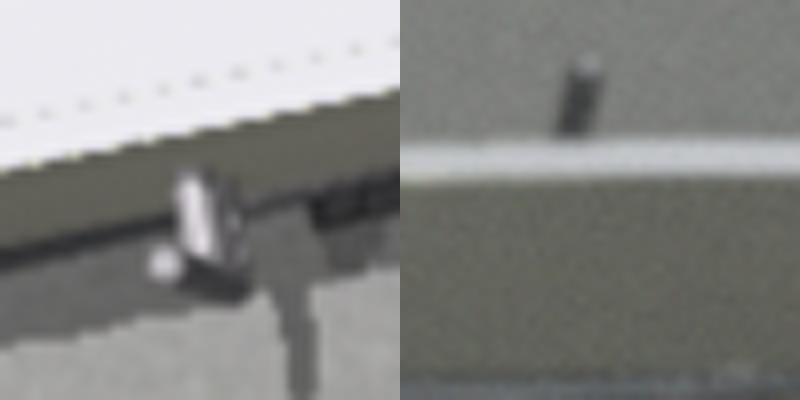

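```bash
cat >> h.py <<'E'
def goto(p,zdir=(0,0,-1),ydir=None):
    "print increments (mm, rad) in the current tool frame to reach p with tool y along ydir (tool down)"
    s=ctrl.get_state(); Rc=R.from_rotvec(s['tool_rot']); 
    d=Rc.inv().apply(np.array(p)-s['position'])*1000
    w=np.zeros(3)
    if ydir is not None:
        best=None
        for sg in (1,-1):
            z=np.array(zdir,float); z/=np.linalg.norm(z); y=np.array([*ydir,0.])*sg; y-=y@z*z; y/=np.linalg.norm(y); x=np.cross(y,z)
            q=(Rc.inv()*R.from_matrix(np.column_stack([x,y,z]))).as_rotvec()
            if best is None or np.linalg.norm(q)<np.linalg.norm(best): best=q
        w=best
    print('d',np.round(d,1),'w',np.round(w,3),'n',round(max(np.linalg.norm(d)/41.7,np.linalg.norm(w)/.125),1)); return d,w
HY=.19
def hatch(x,y,z,o=(.594,.165)):
    c,s=np.cos(HY),np.sin(HY); return np.array([o[0]+c*x-s*y,o[1]+s*x+c*y,z])
E
python3 - <<'E'
from h import *
T=vision.get_image('top');S=vision.get_image('scene')
print(ray(T,235.4,228.1,.221),ray(S,398.4,178.1,.221),hatch(-.09,-.046,.2))
p=np.array([.45,-.25,.33]); goto(p,ydir=(-np.sin(HY),np.cos(HY)))
s=ctrl.get_state(); print(R.from_rotvec(s['tool_rot']).as_matrix().round(3))
E
```

```text
[0.50961042 0.1017456  0.221     ] [0.51703397 0.10260333 0.221     ] [0.51430713 0.1028305  0.2       ]
d [ 308.2 -237.7 -107.4] w [0.    0.    0.232] n 9.7
[[ 0.912  0.409  0.   ]
 [ 0.409 -0.912 -0.   ]
 [-0.     0.    -1.   ]]
```

Request:
{"name": "jog_arm", "arguments": {
  "increments": [
    {"tx":20,"ty":-20,"tz":-25},
    {"tx":45,"ty":-47,"tz":-45},
    {"tx":72,"ty":-75,"tz":-60},
    {"tx":99,"ty":-103,"tz":-70},
    {"tx":127,"ty":-133,"tz":-80}
  ],
  "grip_force": 15
}}

```text
validation failed for argument at $.in...
```

Request:
{"name": "jog_arm", "arguments": {
  "increments": [
    {"tx":25,"ty":-27,"tz":-10},
    {"tx":51,"ty":-53,"tz":-20},
    {"tx":76,"ty":-80,"tz":-27},
    {"tx":102,"ty":-107,"tz":-27},
    {"tx":127,"ty":-133,"tz":-27}
  ]
}}

```text
validation failed for argument at $.in...
```

Request:
{"name": "jog_arm", "arguments": {
  "increments": [
    {"tx":25,"ty":-27},
    {"tx":51,"ty":-53},
    {"tx":76,"ty":-80},
    {"tx":102,"ty":-107},
    {"tx":127,"ty":-133}
  ]
}}

```text
validation failed for argument at $.in...
```

Request:
{"name": "jog_arm", "arguments": {
  "increments": [
    {"tx":25,"ty":-27,"wz":0.05},
    {"tx":51,"ty":-53,"wz":0.1},
    {"tx":76,"ty":-80,"wz":0.15},
    {"tx":102,"ty":-107,"wz":0.19},
    {"tx":128,"ty":-133,"wz":0.232}
  ]
}}

```text
validation failed for argument at $.in...
```

Run:
```python
from h import *
s=ctrl.get_state(); print(s['time'],s['position'],s['tool_rot'],s['joint_positions'].round(2))
goto((.5135,.1025,.176),ydir=(-np.sin(HY),np.cos(HY)))
```

```text
1.2 [ 0.26612732 -0.59304859  0.22258707] [ 3.07188112e+00  6.57761119e-01 -3.33231528e-06] [ 1.16  0.32 -0.07  1.45  0.02  1.37 -0.06]
d [ 510.5 -533.3   46.5] w [0.    0.    0.232] n 17.7
```

Request:
{"name": "jog_arm", "arguments": {
  "increments": [
    {"tx":20,"ty":-20,"tz":-25,"wx":0,"wy":0,"wz":0,"gripper":1},
    {"tx":45,"ty":-47,"tz":-45,"wx":0,"wy":0,"wz":0,"gripper":1},
    {"tx":72,"ty":-75,"tz":-60,"wx":0,"wy":0,"wz":0,"gripper":1},
    {"tx":99,"ty":-103,"tz":-70,"wx":0,"wy":0,"wz":0,"gripper":1},
    {"tx":127,"ty":-133,"tz":-80,"wx":0,"wy":0,"wz":0,"gripper":1}
  ],
  "grip_force": 15
}}

```text
time: 1.62
position: [0.3278, -0.4189, 0.3035]
tool_rot: [3.071, 0.656, 0.001]
ft_force: [1.0, 0.1, -0.4]
grip_width: 0.999
grip_force: 0.0
```

Works with all fields given, and tracking is quick. Continuing.

Request:
{"name": "jog_arm", "arguments": {
  "increments": [
    {"tx":25,"ty":-27,"tz":-10,"wx":0,"wy":0,"wz":0,"gripper":1},
    {"tx":51,"ty":-53,"tz":-20,"wx":0,"wy":0,"wz":0,"gripper":1},
    {"tx":76,"ty":-80,"tz":-27,"wx":0,"wy":0,"wz":0,"gripper":1},
    {"tx":102,"ty":-107,"tz":-27,"wx":0,"wy":0,"wz":0,"gripper":1},
    {"tx":127,"ty":-133,"tz":-27,"wx":0,"wy":0,"wz":0,"gripper":1}
  ]
}}

```text
time: 2.03
position: [0.3894, -0.245, 0.3303]
tool_rot: [3.07, 0.658, 0.002]
ft_force: [0.3, 1.1, 0.4]
grip_width: 1.001
grip_force: 0.0
```

Request:
{"name": "jog_arm", "arguments": {
  "increments": [
    {"tx":25,"ty":-27,"tz":0,"wx":0,"wy":0,"wz":0,"gripper":1},
    {"tx":51,"ty":-53,"tz":0,"wx":0,"wy":0,"wz":0,"gripper":1},
    {"tx":76,"ty":-80,"tz":0,"wx":0,"wy":0,"wz":0,"gripper":1},
    {"tx":102,"ty":-107,"tz":0,"wx":0,"wy":0,"wz":0,"gripper":1},
    {"tx":127,"ty":-133,"tz":0,"wx":0,"wy":0,"wz":0,"gripper":1}
  ]
}}

```text
time: 2.45
position: [0.4504, -0.0714, 0.3298]
tool_rot: [3.071, 0.658, 0.001]
ft_force: [1.1, 0.2, -0.0]
grip_width: 1.0
grip_force: 0.0
```

Request:
{"name": "jog_arm", "arguments": {
  "increments": [
    {"tx":25,"ty":-27,"tz":0,"wx":0,"wy":0,"wz":0.05,"gripper":1},
    {"tx":51,"ty":-53,"tz":0,"wx":0,"wy":0,"wz":0.1,"gripper":1},
    {"tx":76,"ty":-80,"tz":0,"wx":0,"wy":0,"wz":0.15,"gripper":1},
    {"tx":102,"ty":-107,"tz":0,"wx":0,"wy":0,"wz":0.19,"gripper":1},
    {"tx":128,"ty":-133,"tz":0,"wx":0,"wy":0,"wz":0.232,"gripper":1}
  ]
}}

```text
time: 2.87
position: [0.5127, 0.1021, 0.33]
tool_rot: [3.127, 0.294, 0.002]
ft_force: [1.3, -0.8, -0.4]
grip_width: 1.003
grip_force: 0.0
```

Run:
```python
from h import *
s=ctrl.get_state(); print(s['time'],s['position'],s['tool_rot'],s['joint_positions'].round(2))
goto((.5135,.1025,.176),ydir=(-np.sin(HY),np.cos(HY)))
```

```text
2.8667 [0.51270552 0.10207839 0.32995486] [3.12704416e+00 2.94068149e-01 2.14994011e-03] [ 0.54  0.06 -0.81  1.56  0.04  1.54 -1.66]
d [  0.7  -0.4 154. ] w [ 0.001 -0.001 -0.002] n 3.7
```

Request:
{"name": "jog_arm", "arguments": {
  "increments": [
    {"tx":0,"ty":0,"tz":40,"wx":0,"wy":0,"wz":0,"gripper":1},
    {"tx":0,"ty":0,"tz":80,"wx":0,"wy":0,"wz":0,"gripper":1},
    {"tx":0,"ty":0,"tz":115,"wx":0,"wy":0,"wz":0,"gripper":1},
    {"tx":0,"ty":0,"tz":140,"wx":0,"wy":0,"wz":0,"gripper":1},
    {"tx":0,"ty":0,"tz":152,"wx":0,"wy":0,"wz":0,"gripper":1}
  ]
}}

```text
time: 3.28
position: [0.5102, 0.0997, 0.1738]
tool_rot: [3.127, 0.298, -0.008]
ft_force: [0.4, 0.0, 0.1]
grip_width: 0.999
grip_force: 0.0
```

Request:
{"name": "jog_arm", "arguments": {
  "increments": [
    {"tx":0,"ty":0,"tz":0,"wx":0,"wy":0,"wz":0,"gripper":0},
    {"tx":0,"ty":0,"tz":0,"wx":0,"wy":0,"wz":0,"gripper":0},
    {"tx":0,"ty":0,"tz":0,"wx":0,"wy":0,"wz":0,"gripper":0},
    {"tx":0,"ty":0,"tz":0,"wx":0,"wy":0,"wz":0,"gripper":0},
    {"tx":0,"ty":0,"tz":0,"wx":0,"wy":0,"wz":0,"gripper":0}
  ]
}}

```text
time: 3.7
position: [0.5136, 0.1003, 0.1791]
tool_rot: [3.127, 0.297, 0.005]
ft_force: [-0.9, 0.5, 0.8]
grip_width: 0.704
grip_force: 0.0
```

Request:
{"name": "jog_arm", "arguments": {
  "increments": [
    {"tx":0,"ty":0,"tz":0,"wx":0,"wy":0,"wz":0,"gripper":0},
    {"tx":0,"ty":0,"tz":0,"wx":0,"wy":0,"wz":0,"gripper":0},
    {"tx":0,"ty":0,"tz":0,"wx":0,"wy":0,"wz":0,"gripper":0},
    {"tx":0,"ty":0,"tz":0,"wx":0,"wy":0,"wz":0,"gripper":0},
    {"tx":0,"ty":0,"tz":0,"wx":0,"wy":0,"wz":0,"gripper":0}
  ]
}}

```text
time: 4.12
position: [0.5125, 0.1002, 0.1774]
tool_rot: [3.127, 0.298, -0.0]
ft_force: [0.3, -0.2, -0.3]
grip_width: 0.324
grip_force: 0.0
```

Request:
{"name": "jog_arm", "arguments": {
  "increments": [
    {"tx":0,"ty":0,"tz":0,"wx":0,"wy":0,"wz":0,"gripper":0},
    {"tx":0,"ty":0,"tz":0,"wx":0,"wy":0,"wz":0,"gripper":0},
    {"tx":0,"ty":0,"tz":0,"wx":0,"wy":0,"wz":0,"gripper":0},
    {"tx":0,"ty":0,"tz":0,"wx":0,"wy":0,"wz":0,"gripper":0},
    {"tx":0,"ty":0,"tz":0,"wx":0,"wy":0,"wz":0,"gripper":0}
  ]
}}

```text
time: 4.53
position: [0.5122, 0.1025, 0.1773]
tool_rot: [-3.124, -0.3, -0.0]
ft_force: [-0.0, 5.3, -1.1]
grip_width: 0.13
grip_force: 15.0
```

Request:
{"name": "jog_arm", "arguments": {
  "increments": [
    {"tx":-20,"ty":-5,"tz":0,"wx":0,"wy":0,"wz":0.1,"gripper":0},
    {"tx":-39,"ty":-11,"tz":0,"wx":0,"wy":0,"wz":0.2,"gripper":0},
    {"tx":-57,"ty":-20,"tz":0,"wx":0,"wy":0,"wz":0.3,"gripper":0},
    {"tx":-75,"ty":-30,"tz":0,"wx":0,"wy":0,"wz":0.4,"gripper":0},
    {"tx":-91,"ty":-42,"tz":0,"wx":0,"wy":0,"wz":0.5,"gripper":0}
  ]
}}

```text
time: 4.95
position: [0.4152, 0.1264, 0.1773]
tool_rot: [-3.099, 0.492, -0.003]
ft_force: [4.0, 6.7, -3.2]
grip_width: 0.132
grip_force: 15.0
```

Request:
{"name": "jog_arm", "arguments": {
  "increments": [
    {"tx":0,"ty":0,"tz":0,"wx":0,"wy":0,"wz":0,"gripper":1},
    {"tx":0,"ty":0,"tz":0,"wx":0,"wy":0,"wz":0,"gripper":1},
    {"tx":0,"ty":0,"tz":0,"wx":0,"wy":0,"wz":0,"gripper":1},
    {"tx":0,"ty":0,"tz":-35,"wx":0,"wy":0,"wz":0,"gripper":0.5},
    {"tx":0,"ty":0,"tz":-75,"wx":0,"wy":0,"wz":0,"gripper":0.5}
  ]
}}

```text
time: 5.37
position: [0.4136, 0.1228, 0.251]
tool_rot: [3.103, -0.486, -0.01]
ft_force: [1.0, -0.1, 0.7]
grip_width: 0.419
grip_force: 0.0
```

Request:
{"name": "jog_arm", "arguments": {
  "increments": [
    {"tx":20,"ty":-20,"tz":0,"wx":0,"wy":0,"wz":0,"gripper":0},
    {"tx":40,"ty":-45,"tz":0,"wx":0,"wy":0,"wz":0,"gripper":0},
    {"tx":60,"ty":-70,"tz":0,"wx":0,"wy":0,"wz":0,"gripper":0},
    {"tx":80,"ty":-90,"tz":0,"wx":0,"wy":0,"wz":0,"gripper":0},
    {"tx":80,"ty":-90,"tz":0,"wx":0,"wy":0,"wz":0,"gripper":0}
  ]
}}

```text
time: 5.78
position: [0.5231, 0.1861, 0.25]
tool_rot: [-3.098, 0.486, 0.006]
ft_force: [-0.3, -1.1, 0.1]
grip_width: 0.208
grip_force: 0.0
```

Run:
```python
from h import *
s=ctrl.get_state(); print(s['time'],s['position'],s['tool_rot'],s['joint_positions'].round(2))
im=snap('top','t1.png'); print([(np.round(d['bbox']),round(d['conf'],2)) for d in vision.spot_in('top','leaf_handle')[:2]])
hg=hatch(-.054,.154,.17)
for th in [.5,.62,.74,.86,.98,1.1,1.22,1.34,1.46,1.58,1.7,1.78]:
    a=np.array([-np.sin(th),-np.cos(th)]); n=np.array([np.cos(th),-np.sin(th)])
    p=np.array([-.054,.154])+.110*a+.025*n
    print(th,hatch(*p,.17).round(4),end=' '); goto(hatch(*p,.17))
```

```text
5.7833 [0.52305904 0.18605251 0.24998599] [-3.09833049  0.48584926  0.0063082 ] [ 0.43  0.2  -0.93  1.62  0.16  1.4  -2.39]
[(array([158., 233., 278., 275.]), 0.93)]
0.5 [0.5021 0.1936 0.17  ] d [-18.8  -2.9  80.9] w [0. 0. 0.] n 2.0
0.62 [0.4888 0.1956 0.17  ] d [-32.2  -0.7  81. ] w [0. 0. 0.] n 2.1
0.74 [0.4757 0.1992 0.17  ] d [-45.7  -0.1  81.1] w [0. 0. 0.] n 2.2
0.86 [0.4632 0.2043 0.17  ] d [-59.2  -1.1  81.1] w [0. 0. 0.] n 2.4
0.98 [0.4513 0.2108 0.17  ] d [-72.4  -3.8  81.2] w [0. 0. 0.] n 2.6
1.1 [0.4404 0.2188 0.17  ] d [-85.3  -8.   81.2] w [0. 0. 0.] n 2.8
1.22 [0.4305 0.228  0.17  ] d [-97.5 -13.7  81.3] w [0. 0. 0.] n 3.1
1.34 [0.4217 0.2383 0.17  ] d [-109.   -20.8   81.3] w [0. 0. 0.] n 3.3
1.46 [0.4142 0.2496 0.17  ] d [-119.6  -29.3   81.4] w [0. 0. 0.] n 3.5
1.58 [0.4082 0.2617 0.17  ] d [-129.1  -39.    81.4] w [0. 0. 0.] n 3.8
1.7 [0.4036 0.2744 0.17  ] d [-137.3  -49.7   81.5] w [0. 0. 0.] n 4.0
1.78 [0.4014 0.2831 0.17  ] d [-142.   -57.4   81.5] w [0. 0. 0.] n 4.2
```

View pics/t1.png

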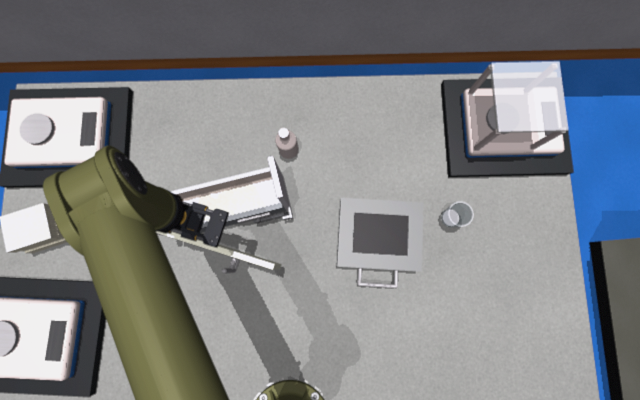

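Request:
{"name": "jog_arm", "arguments": {
  "increments": [
    {"tx":0,"ty":0,"tz":30,"wx":0,"wy":0,"wz":0,"gripper":0},
    {"tx":0,"ty":0,"tz":55,"wx":0,"wy":0,"wz":0,"gripper":0},
    {"tx":0,"ty":0,"tz":75,"wx":0,"wy":0,"wz":0,"gripper":0},
    {"tx":-5,"ty":0,"tz":80,"wx":0,"wy":0,"wz":0,"gripper":0},
    {"tx":-15,"ty":0,"tz":80,"wx":0,"wy":0,"wz":0,"gripper":0}
  ]
}}

```text
time: 6.3
position: [0.5036, 0.1882, 0.1713]
tool_rot: [3.102, -0.489, -0.003]
ft_force: [-0.5, 0.2, -0.0]
grip_width: 0.003
grip_force: 0.0
```

Request:
{"name": "jog_arm", "arguments": {
  "increments": [
    {"tx":-11,"ty":2,"tz":0,"wx":0,"wy":0,"wz":-0.05,"gripper":0},
    {"tx":-24,"ty":2,"tz":0,"wx":0,"wy":0,"wz":-0.1,"gripper":0},
    {"tx":-37,"ty":2,"tz":0,"wx":0,"wy":0,"wz":-0.15,"gripper":0},
    {"tx":-50,"ty":0,"tz":0,"wx":0,"wy":0,"wz":-0.2,"gripper":0},
    {"tx":-63,"ty":-5,"tz":0,"wx":0,"wy":0,"wz":-0.25,"gripper":0}
  ]
}}

```text
time: 6.72
position: [0.4465, 0.2139, 0.1744]
tool_rot: [3.139, -0.092, 0.008]
ft_force: [2.2, -1.3, 0.8]
grip_width: 0.008
grip_force: 0.8
```

Run:
```python
from h import *
s=ctrl.get_state(); print(s['time'],s['position'],s['tool_rot'],s['joint_positions'].round(2),s['ft_force'])
for th in [.98,1.1,1.22,1.34,1.46,1.58,1.7,1.78]:
    a=np.array([-np.sin(th),-np.cos(th)]); n=np.array([np.cos(th),-np.sin(th)])
    p=np.array([-.054,.154])+.110*a+.027*n
    print(th,hatch(*p,.17).round(4),end=' '); goto(hatch(*p,.17))
```

```text
6.7167 [0.44647819 0.2138527  0.17444592] [ 3.13870776 -0.0924546   0.00784324] [ 0.47  0.09 -1.    1.87  0.08  1.23 -2.19] [ 2.16974496 -1.34105699  0.78145572]
0.98 [0.4528 0.2094 0.17  ] d [6.5 4.  4.5] w [0. 0. 0.] n 0.2
1.1 [0.4416 0.2172 0.17  ] d [-5.1 -3.1  4.4] w [0. 0. 0.] n 0.2
1.22 [0.4315 0.2263 0.17  ] d [-15.7 -11.5   4.4] w [0. 0. 0.] n 0.5
1.34 [0.4225 0.2365 0.17  ] d [-25.3 -21.2   4.3] w [0. 0. 0.] n 0.8
1.46 [0.4148 0.2477 0.17  ] d [-33.6 -31.9   4.2] w [0. 0. 0.] n 1.1
1.58 [0.4085 0.2597 0.17  ] d [-40.6 -43.5   4.2] w [0. 0. 0.] n 1.4
1.7 [0.4037 0.2724 0.17  ] d [-46.1 -55.9   4.1] w [0. 0. 0.] n 1.7
1.78 [0.4014 0.2811 0.17  ] d [-49.  -64.5   4.1] w [0. 0. 0.] n 1.9
```

Request:
{"name": "jog_arm", "arguments": {
  "increments": [
    {"tx":-16,"ty":-11,"tz":3,"wx":0,"wy":0,"wz":-0.05,"gripper":0},
    {"tx":-25,"ty":-21,"tz":3,"wx":0,"wy":0,"wz":-0.1,"gripper":0},
    {"tx":-34,"ty":-32,"tz":3,"wx":0,"wy":0,"wz":-0.15,"gripper":0},
    {"tx":-41,"ty":-43,"tz":3,"wx":0,"wy":0,"wz":-0.2,"gripper":0},
    {"tx":-46,"ty":-56,"tz":3,"wx":0,"wy":0,"wz":-0.2,"gripper":0}
  ]
}}

```text
time: 7.13
position: [0.4037, 0.2728, 0.1705]
tool_rot: [3.131, 0.223, 0.005]
ft_force: [1.5, -1.6, 0.4]
grip_width: 0.004
grip_force: 1.0
```

Request:
{"name": "jog_arm", "arguments": {
  "increments": [
    {"tx":0,"ty":-5,"tz":0,"wx":0,"wy":0,"wz":0,"gripper":0},
    {"tx":5,"ty":0,"tz":-10,"wx":0,"wy":0,"wz":0,"gripper":0},
    {"tx":20,"ty":20,"tz":-40,"wx":0,"wy":0,"wz":0,"gripper":0.5},
    {"tx":35,"ty":45,"tz":-80,"wx":0,"wy":0,"wz":0,"gripper":1},
    {"tx":45,"ty":70,"tz":-110,"wx":0,"wy":0,"wz":0,"gripper":1}
  ]
}}

```text
time: 7.55
position: [0.4563, 0.2127, 0.2768]
tool_rot: [-3.133, -0.223, -0.0]
ft_force: [1.5, -0.1, 0.2]
grip_width: 0.153
grip_force: 0.0
```

Run:
```python
from h import *
s=ctrl.get_state(); print(s['time'],s['position'],s['tool_rot'],s['joint_positions'].round(2),s['ft_force'])
cy=-.07; x=(np.cos(cy),np.sin(cy))
goto((.363,-.25,.33),ydir=x)
print([(np.round(d['bbox']),round(d['conf'],2)) for d in vision.spot_in('top','upper_leaf')[:2]])
```

```text
7.55 [0.45634086 0.21274418 0.27680283] [-3.13281731e+00 -2.22947954e-01 -3.65014519e-04] [ 0.51  0.03 -1.    1.69  0.02  1.43 -1.93] [ 1.45826298 -0.10463737  0.20362781]
d [-157.9  444.8  -53.6] w [-1.000e-03 -1.000e-03 -1.359e+00] n 11.4
[(array([168., 236., 282., 274.]), 0.68)]
```

Request:
{"name": "jog_arm", "arguments": {
  "increments": [
    {"tx":0,"ty":38,"tz":-15,"wx":0,"wy":0,"wz":0,"gripper":1},
    {"tx":0,"ty":76,"tz":-30,"wx":0,"wy":0,"wz":0,"gripper":1},
    {"tx":0,"ty":114,"tz":-45,"wx":0,"wy":0,"wz":0,"gripper":1},
    {"tx":0,"ty":152,"tz":-54,"wx":0,"wy":0,"wz":0,"gripper":1},
    {"tx":0,"ty":190,"tz":-54,"wx":0,"wy":0,"wz":0,"gripper":1}
  ]
}}

```text
time: 8.02
position: [0.4833, 0.0226, 0.3317]
tool_rot: [3.133, 0.218, 0.007]
ft_force: [0.4, -0.1, 0.2]
grip_width: 0.576
grip_force: 0.0
```

Request:
{"name": "jog_arm", "arguments": {
  "increments": [
    {"tx":-10,"ty":38,"tz":0,"wx":0,"wy":0,"wz":-0.12,"gripper":1},
    {"tx":-20,"ty":76,"tz":0,"wx":0,"wy":0,"wz":-0.24,"gripper":1},
    {"tx":-30,"ty":114,"tz":0,"wx":0,"wy":0,"wz":-0.36,"gripper":1},
    {"tx":-40,"ty":152,"tz":0,"wx":0,"wy":0,"wz":-0.48,"gripper":1},
    {"tx":-50,"ty":190,"tz":0,"wx":0,"wy":0,"wz":-0.6,"gripper":1}
  ]
}}

```text
time: 8.43
position: [0.4601, -0.1601, 0.3294]
tool_rot: [2.951, 1.077, 0.001]
ft_force: [-0.1, 0.2, -0.1]
grip_width: 0.943
grip_force: 0.0
```

Run:
```python
from h import *
s=ctrl.get_state(); print(s['time'],s['position'],s['tool_rot'],s['joint_positions'].round(2),s['ft_force'])
cy=-.07; x=(np.cos(cy),np.sin(cy))
goto((.363,-.25,.20),ydir=x)
im=snap('top','t2.png')
print([(np.round(d['bbox']),round(d['conf'],2)) for d in vision.spot_in('top','upper_leaf')[:2]])
```

```text
8.4333 [ 0.46010577 -0.16009732  0.32941595] [2.95070431e+00 1.07663944e+00 1.11833429e-03] [ 0.86 -0.05 -0.55  1.65 -0.02  1.53 -0.56] [-0.14764599  0.21302464 -0.08539688]
d [-132.2    6.1  129.4] w [ 0.001 -0.    -0.801] n 6.4
[(array([121., 234., 176., 368.]), 0.59)]
```

Request:
{"name": "jog_arm", "arguments": {
  "increments": [
    {"tx":-26,"ty":1,"tz":12,"wx":0,"wy":0,"wz":-0.12,"gripper":1},
    {"tx":-52,"ty":2,"tz":24,"wx":0,"wy":0,"wz":-0.24,"gripper":1},
    {"tx":-79,"ty":4,"tz":36,"wx":0,"wy":0,"wz":-0.36,"gripper":1},
    {"tx":-106,"ty":5,"tz":48,"wx":0,"wy":0,"wz":-0.48,"gripper":1},
    {"tx":-132,"ty":6,"tz":60,"wx":0,"wy":0,"wz":-0.6,"gripper":1}
  ]
}}

```text
time: 8.95
position: [0.362, -0.2479, 0.2686]
tool_rot: [2.502, 1.9, 0.001]
ft_force: [0.4, 0.0, 0.0]
grip_width: 1.001
grip_force: 0.0
```

Request:
{"name": "jog_arm", "arguments": {
  "increments": [
    {"tx":0,"ty":0,"tz":20,"wx":0,"wy":0,"wz":-0.1,"gripper":1},
    {"tx":0,"ty":0,"tz":45,"wx":0,"wy":0,"wz":-0.2,"gripper":1},
    {"tx":0,"ty":0,"tz":70,"wx":0,"wy":0,"wz":-0.2,"gripper":1},
    {"tx":0,"ty":0,"tz":95,"wx":0,"wy":0,"wz":-0.2,"gripper":1},
    {"tx":0,"ty":0,"tz":110,"wx":0,"wy":0,"wz":-0.2,"gripper":1}
  ]
}}

```text
time: 9.37
position: [0.362, -0.2463, 0.1566]
tool_rot: [-2.304, -2.132, -0.0]
ft_force: [-0.3, 0.6, -0.2]
grip_width: 1.0
grip_force: 0.0
```

Run:
```python
from h import *
s=ctrl.get_state(); print(s['time'],s['position'],s['tool_rot'],s['joint_positions'].round(2),s['ft_force'])
cy=-.07; x=(np.cos(cy),np.sin(cy))
goto((.363,-.25,.026),ydir=x)
print(R.from_rotvec(s['tool_rot']).as_matrix().round(3))
im=cv2.imread('pics/t2.png')[180:300,320:480]; im=cv2.resize(im,None,fx=5,fy=5,interpolation=cv2.INTER_CUBIC); cv2.imwrite('pics/t2c.png',im)
```

```text
9.3667 [ 0.36200537 -0.24634891  0.15660012] [-2.30413342e+00 -2.13154717e+00 -5.74772196e-05] [ 0.93 -0.07 -0.37  2.02 -0.03  1.19  0.49] [-0.28831762  0.59857339 -0.23516403]
d [ -3.8   1.5 130.6] w [-0.002 -0.002 -0.008] n 3.1
[[ 0.078  0.997 -0.002]
 [ 0.997 -0.078  0.002]
 [ 0.002 -0.002 -1.   ]]
```

Request:
{"name": "jog_arm", "arguments": {
  "increments": [
    {"tx":-2,"ty":-8,"tz":0,"wx":0,"wy":0,"wz":0,"gripper":0.55},
    {"tx":-4,"ty":-8,"tz":10,"wx":0,"wy":0,"wz":0,"gripper":0.55},
    {"tx":-4,"ty":-8,"tz":25,"wx":0,"wy":0,"wz":0,"gripper":0.55},
    {"tx":-4,"ty":-8,"tz":40,"wx":0,"wy":0,"wz":0,"gripper":0.55},
    {"tx":-4,"ty":-8,"tz":55,"wx":0,"wy":0,"wz":0,"gripper":0.55}
  ]
}}

```text
time: 9.78
position: [0.3556, -0.2515, 0.1045]
tool_rot: [2.304, 2.131, 0.001]
ft_force: [0.0, -0.0, -0.5]
grip_width: 0.705
grip_force: 0.0
```

Request:
{"name": "jog_arm", "arguments": {
  "increments": [
    {"tx":0,"ty":0,"tz":15,"wx":0,"wy":0,"wz":0,"gripper":0.55},
    {"tx":0,"ty":0,"tz":30,"wx":0,"wy":0,"wz":0,"gripper":0.55},
    {"tx":0,"ty":0,"tz":45,"wx":0,"wy":0,"wz":0,"gripper":0.55},
    {"tx":0,"ty":0,"tz":60,"wx":0,"wy":0,"wz":0,"gripper":0.55},
    {"tx":0,"ty":0,"tz":74,"wx":0,"wy":0,"wz":0,"gripper":0.55}
  ]
}}

```text
time: 10.2
position: [0.3556, -0.2514, 0.0301]
tool_rot: [2.304, 2.132, 0.001]
ft_force: [-0.1, 0.3, 1.0]
grip_width: 0.556
grip_force: 0.0
```

Request:
{"name": "jog_arm", "arguments": {
  "increments": [
    {"tx":0,"ty":0,"tz":0,"wx":0,"wy":0,"wz":0,"gripper":0},
    {"tx":0,"ty":0,"tz":0,"wx":0,"wy":0,"wz":0,"gripper":0},
    {"tx":0,"ty":0,"tz":0,"wx":0,"wy":0,"wz":0,"gripper":0},
    {"tx":0,"ty":0,"tz":0,"wx":0,"wy":0,"wz":0,"gripper":0},
    {"tx":0,"ty":0,"tz":0,"wx":0,"wy":0,"wz":0,"gripper":0}
  ]
}}

```text
time: 10.62
position: [0.3559, -0.2509, 0.0307]
tool_rot: [2.303, 2.132, 0.001]
ft_force: [9.5, -0.4, -2.7]
grip_width: 0.253
grip_force: 5.2
```

Request:
{"name": "jog_arm", "arguments": {
  "increments": [
    {"tx":0,"ty":0,"tz":0,"wx":0,"wy":0,"wz":0,"gripper":0},
    {"tx":0,"ty":0,"tz":0,"wx":0,"wy":0,"wz":0,"gripper":0},
    {"tx":0,"ty":0,"tz":0,"wx":0,"wy":0,"wz":0,"gripper":0},
    {"tx":0,"ty":0,"tz":0,"wx":0,"wy":0,"wz":0,"gripper":0},
    {"tx":0,"ty":0,"tz":0,"wx":0,"wy":0,"wz":0,"gripper":0}
  ]
}}

```text
time: 11.03
position: [0.3625, -0.2516, 0.0324]
tool_rot: [2.293, 2.127, 0.011]
ft_force: [12.8, -1.1, -3.6]
grip_width: 0.11
grip_force: 15.0
```

Request:
{"name": "jog_arm", "arguments": {
  "increments": [
    {"tx":0,"ty":10,"tz":-23,"wx":0,"wy":0,"wz":0,"gripper":0},
    {"tx":0,"ty":16,"tz":-46,"wx":0,"wy":0,"wz":0,"gripper":0},
    {"tx":0,"ty":24,"tz":-68,"wx":0,"wy":0,"wz":0,"gripper":0},
    {"tx":0,"ty":34,"tz":-89,"wx":0,"wy":0,"wz":0,"gripper":0},
    {"tx":0,"ty":47,"tz":-109,"wx":0,"wy":0,"wz":0,"gripper":0}
  ],
  "grip_force": 25
}}

```text
time: 11.45
position: [0.4003, -0.2546, 0.1399]
tool_rot: [-2.306, -2.133, 0.004]
ft_force: [-2.9, -2.3, -1.5]
grip_width: 0.105
grip_force: 25.0
```

Request:
{"name": "jog_arm", "arguments": {
  "increments": [
    {"tx":0,"ty":22,"tz":-28,"wx":0,"wy":0,"wz":0,"gripper":0},
    {"tx":0,"ty":48,"tz":-52,"wx":0,"wy":0,"wz":0,"gripper":0},
    {"tx":0,"ty":77,"tz":-71,"wx":0,"wy":0,"wz":0,"gripper":0},
    {"tx":0,"ty":109,"tz":-87,"wx":0,"wy":0,"wz":0,"gripper":0},
    {"tx":0,"ty":125,"tz":-92,"wx":0,"wy":0,"wz":0,"gripper":0}
  ]
}}

```text
time: 11.87
position: [0.5294, -0.2658, 0.2355]
tool_rot: [2.3, 2.128, -0.0]
ft_force: [-4.9, -1.9, 12.1]
grip_width: 0.103
grip_force: 25.0
```

Run:
```python
from h import *
s=ctrl.get_state(); print(s['time'],s['position'],s['tool_rot'],s['ft_force'],s['grip_width'])
x0,z0=.3628,.0324
for th in [1.17,1.25,1.33,1.4,1.47,1.54,1.6,1.65]:
    c,n=np.cos(th),np.sin(th); dx=-.234*c+.023*n+.234; dz=.234*n+.023*c-.023
    print(th,end=' ');goto((x0+dx*.997,-.2515-dx*.07,z0+dz))
```

```text
11.8667 [ 0.52942694 -0.26577895  0.2355039 ] [ 2.30033586e+00  2.12847207e+00 -2.54932228e-05] [-4.85423587 -1.87786626 12.1012006 ] 0.10287230489317692
1.17 d [ 2.6 -3.5  1.6] w [0. 0. 0.] n 0.1
1.25 d [ 2.7 14.7 -3.1] w [0. 0. 0.] n 0.4
1.33 d [ 2.8 33.2 -6.5] w [0. 0. 0.] n 0.8
1.4 d [ 2.9 49.6 -8.1] w [0. 0. 0.] n 1.2
1.47 d [ 3.  66.  -8.7] w [0. 0. 0.] n 1.6
1.54 d [ 3.1 82.5 -8.1] w [0. 0. 0.] n 2.0
1.6 d [ 3.3 96.5 -6.6] w [0. 0. 0.] n 2.3
1.65 d [  3.4 108.1  -4.8] w [0. 0. 0.] n 2.6
```

Request:
{"name": "jog_arm", "arguments": {
  "increments": [
    {"tx":0,"ty":15,"tz":-5,"wx":0,"wy":0,"wz":0,"gripper":0},
    {"tx":0,"ty":33,"tz":-10,"wx":0,"wy":0,"wz":0,"gripper":0},
    {"tx":0,"ty":50,"tz":-12,"wx":0,"wy":0,"wz":0,"gripper":0},
    {"tx":0,"ty":66,"tz":-12,"wx":0,"wy":0,"wz":0,"gripper":0},
    {"tx":0,"ty":82,"tz":-11,"wx":0,"wy":0,"wz":0,"gripper":0}
  ]
}}

```text
time: 12.28
position: [0.6089, -0.2725, 0.2439]
tool_rot: [2.304, 2.129, -0.002]
ft_force: [0.5, -3.2, 3.5]
grip_width: 0.107
grip_force: 25.0
```

Request:
{"name": "jog_arm", "arguments": {
  "increments": [
    {"tx":0,"ty":8,"tz":1,"wx":0,"wy":0,"wz":0,"gripper":0},
    {"tx":0,"ty":15,"tz":2,"wx":0,"wy":0,"wz":0,"gripper":0},
    {"tx":0,"ty":22,"tz":3,"wx":0,"wy":0,"wz":0,"gripper":0},
    {"tx":0,"ty":26,"tz":4,"wx":0,"wy":0,"wz":0,"gripper":0},
    {"tx":0,"ty":28,"tz":4,"wx":0,"wy":0,"wz":0,"gripper":0}
  ]
}}

```text
time: 12.7
position: [0.637, -0.2749, 0.24]
tool_rot: [2.303, 2.128, -0.001]
ft_force: [0.2, -3.8, 4.2]
grip_width: 0.099
grip_force: 25.0
```

Request:
{"name": "jog_arm", "arguments": {
  "increments": [
    {"tx":0,"ty":0,"tz":0,"wx":0,"wy":0,"wz":0,"gripper":0.6},
    {"tx":0,"ty":0,"tz":0,"wx":0,"wy":0,"wz":0,"gripper":0.6},
    {"tx":0,"ty":0,"tz":0,"wx":0,"wy":0,"wz":0,"gripper":0.6},
    {"tx":0,"ty":0,"tz":0,"wx":0,"wy":0,"wz":0,"gripper":0.6},
    {"tx":0,"ty":0,"tz":-10,"wx":0,"wy":0,"wz":0,"gripper":0.6}
  ],
  "grip_force": 15
}}

```text
time: 13.12
position: [0.6347, -0.2708, 0.2451]
tool_rot: [-2.301, -2.132, 0.003]
ft_force: [-0.0, -0.6, -0.7]
grip_width: 0.398
grip_force: 0.2
```

Request:
{"name": "jog_arm", "arguments": {
  "increments": [
    {"tx":0,"ty":0,"tz":-20,"wx":0,"wy":0,"wz":0,"gripper":1},
    {"tx":0,"ty":0,"tz":-50,"wx":0,"wy":0,"wz":0,"gripper":1},
    {"tx":30,"ty":-20,"tz":-80,"wx":0,"wy":0,"wz":0,"gripper":1},
    {"tx":70,"ty":-35,"tz":-90,"wx":0,"wy":0,"wz":0,"gripper":1},
    {"tx":110,"ty":-50,"tz":-90,"wx":0,"wy":0,"wz":0,"gripper":1}
  ]
}}

```text
time: 13.53
position: [0.5971, -0.1656, 0.3412]
tool_rot: [2.305, 2.128, 0.005]
ft_force: [0.5, 0.7, 0.3]
grip_width: 0.779
grip_force: 0.0
```

Request:
{"name": "jog_arm", "arguments": {
  "increments": [
    {"tx":38,"ty":-12,"tz":0,"wx":0,"wy":0,"wz":0,"gripper":1},
    {"tx":76,"ty":-24,"tz":0,"wx":0,"wy":0,"wz":0,"gripper":1},
    {"tx":114,"ty":-36,"tz":0,"wx":0,"wy":0,"wz":0,"gripper":1},
    {"tx":152,"ty":-48,"tz":0,"wx":0,"wy":0,"wz":0,"gripper":1},
    {"tx":190,"ty":-60,"tz":0,"wx":0,"wy":0,"wz":0,"gripper":1}
  ]
}}

```text
time: 13.95
position: [0.5503, 0.0306, 0.3381]
tool_rot: [2.304, 2.135, -0.0]
ft_force: [1.9, 0.4, -0.1]
grip_width: 0.997
grip_force: 0.0
```

Run:
```python
from h import *
s=ctrl.get_state(); print(s['time'],s['position'],s['joint_positions'].round(2))
for c in ['top','scene']:
    im=snap(c,c+'3.png')
    for t in ['box1','box1_mid','lid','upper_leaf']: print(c,t,[(np.round(d['bbox']),round(d['conf'],2)) for d in vision.spot_in(c,t)[:5]])
a=cv2.imread('pics/top3.png')[170:320,120:480]; b=cv2.imread('pics/scene3.png')[120:270,150:510]
cv2.imwrite('pics/b3.png',cv2.resize(np.vstack([a,b]),None,fx=2,fy=2,interpolation=cv2.INTER_CUBIC))
```

```text
13.95 [0.55029426 0.03058425 0.33813186] [ 0.46  0.12 -0.61  1.49  0.07  1.56 -0.23]
top box1 [(array([391., 239., 411., 263.]), 0.61), (array([386., 208., 406., 232.]), 0.6)]
top box1_mid [(array([389., 240., 413., 262.]), 0.82)]
top lid [(array([340., 160., 439., 205.]), 0.92)]
top upper_leaf [(array([121., 232., 168., 370.]), 0.85)]
scene box1 [(array([250., 167., 273., 192.]), 0.86), (array([256., 189., 270., 195.]), 0.53)]
scene box1_mid [(array([249., 166., 273., 188.]), 0.82)]
scene lid [(array([218., 189., 304., 239.]), 0.88)]
scene upper_leaf [(array([458., 101., 493., 211.]), 0.67), (array([251., 187., 267., 193.]), 0.56)]
```

View pics/b3.png

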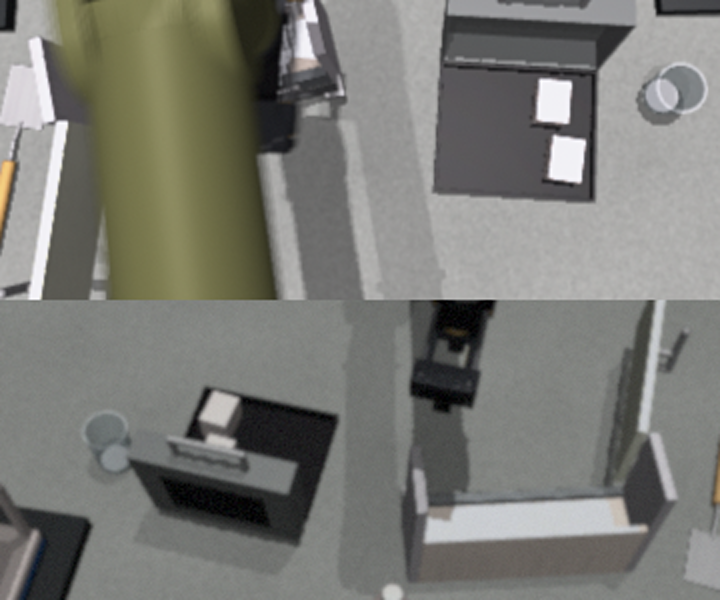

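```bash
cat >> h.py <<'E'
def boxes(im,roi,z,thr=190):
    l,t,r,b=roi; g=cv2.cvtColor(im['color'],cv2.COLOR_BGR2GRAY)[t:b,l:r]
    g=cv2.resize(g,None,fx=4,fy=4,interpolation=cv2.INTER_CUBIC)
    cs,_=cv2.findContours((g>thr).astype(np.uint8),cv2.RETR_EXTERNAL,cv2.CHAIN_APPROX_NONE); out=[]
    for c in cs:
        if cv2.contourArea(c)<2500: continue
        w=np.array([ray(im,l+(u+.5)/4-.5,t+(v+.5)/4-.5,z)[:2]*1000 for u,v in c[:,0]],np.float32)
        (cx,cy),(a,b2),ang=cv2.minAreaRect(w)
        if a<b2: a,b2,ang=b2,a,ang+90
        out.append((cx/1000,cy/1000,a,b2,np.radians((ang+90)%180-90))); print(np.round(out[-1],4), 'long-axis yaw last')
    return out
E
python3 - <<'E'
from h import *
im=vision.get_image('top')
boxes(im,(370,202,425,275),.055)
b=boxes(im,(370,202,425,275),.055,160)
cy=-.07; x=(np.cos(cy),np.sin(cy)); goto((b[0][0],b[0][1],.3),ydir=x)
E
```

```text
[ 0.4569 -0.3233 59.9537 45.7716 -0.1715] long-axis yaw last
[ 0.5382 -0.3098 60.1919 45.4547 -0.1286] long-axis yaw last
[ 0.4571 -0.3232 61.5018 47.2773 -0.1748] long-axis yaw last
[ 0.5383 -0.3096 61.6649 47.3081 -0.1274] long-axis yaw last
[ 4.894000e-01 -3.094000e-01  2.085462e+02  1.502063e+02 -6.630000e-02] long-axis yaw last
d [-356.8  -66.7   37.1] w [-0.001 -0.    -0.009] n 8.8
```

Run:
```python
from h import *
f=-.173; goto((.457,-.323,.2),ydir=(-np.sin(f),np.cos(f)))
```

```text
d [-356.6  -66.8  137.1] w [-0.    -0.    -1.476] n 11.8
```

Request:
{"name": "jog_arm", "arguments": {
  "increments": [
    {"tx":-36,"ty":-7,"tz":0,"wx":0,"wy":0,"wz":0,"gripper":1},
    {"tx":-72,"ty":-14,"tz":0,"wx":0,"wy":0,"wz":0,"gripper":1},
    {"tx":-108,"ty":-20,"tz":0,"wx":0,"wy":0,"wz":0,"gripper":1},
    {"tx":-144,"ty":-27,"tz":0,"wx":0,"wy":0,"wz":0,"gripper":1},
    {"tx":-180,"ty":-34,"tz":0,"wx":0,"wy":0,"wz":0,"gripper":1}
  ],
  "grip_force": 20
}}

```text
time: 14.92
position: [0.503, -0.1506, 0.3373]
tool_rot: [2.306, 2.134, 0.0]
ft_force: [0.2, 0.5, -0.3]
grip_width: 0.999
grip_force: 0.0
```

Request:
{"name": "jog_arm", "arguments": {
  "increments": [
    {"tx":-36,"ty":-7,"tz":10,"wx":0,"wy":0,"wz":-0.11,"gripper":0.8},
    {"tx":-72,"ty":-14,"tz":20,"wx":0,"wy":0,"wz":-0.23,"gripper":0.8},
    {"tx":-108,"ty":-20,"tz":30,"wx":0,"wy":0,"wz":-0.35,"gripper":0.8},
    {"tx":-144,"ty":-27,"tz":40,"wx":0,"wy":0,"wz":-0.47,"gripper":0.8},
    {"tx":-177,"ty":-33,"tz":50,"wx":0,"wy":0,"wz":-0.59,"gripper":0.8}
  ]
}}

```text
time: 15.33
position: [0.456, -0.3252, 0.2868]
tool_rot: [1.579, 2.716, -0.001]
ft_force: [0.3, -0.3, 0.3]
grip_width: 0.808
grip_force: 0.0
```

Request:
{"name": "jog_arm", "arguments": {
  "increments": [
    {"tx":0,"ty":0,"tz":20,"wx":0,"wy":0,"wz":-0.12,"gripper":0.8},
    {"tx":0,"ty":0,"tz":40,"wx":0,"wy":0,"wz":-0.24,"gripper":0.8},
    {"tx":0,"ty":0,"tz":60,"wx":0,"wy":0,"wz":-0.36,"gripper":0.8},
    {"tx":0,"ty":0,"tz":75,"wx":0,"wy":0,"wz":-0.48,"gripper":0.8},
    {"tx":0,"ty":0,"tz":90,"wx":0,"wy":0,"wz":-0.6,"gripper":0.8}
  ]
}}

```text
time: 15.75
position: [0.4568, -0.3228, 0.196]
tool_rot: [-0.705, -3.061, -0.001]
ft_force: [0.4, -0.7, -0.9]
grip_width: 0.797
grip_force: 0.0
```

Run:
```python
from h import *
s=ctrl.get_state(); print(s['time'],s['position'],s['joint_positions'].round(2))
f=-.173; goto((.457,-.323,.027),ydir=(-np.sin(f),np.cos(f)))
```

```text
15.75 [ 0.45675589 -0.3228107   0.19596088] [ 0.9   0.16 -0.36  1.71  0.06  1.28  1.64]
d [-5.00e-01 -1.00e-01  1.69e+02] w [ 0.001 -0.001 -0.28 ] n 4.1
```

Request:
{"name": "jog_arm", "arguments": {
  "increments": [
    {"tx":0,"ty":0,"tz":10,"wx":0,"wy":0,"wz":-0.1,"gripper":0.8},
    {"tx":0,"ty":0,"tz":30,"wx":0,"wy":0,"wz":-0.2,"gripper":0.8},
    {"tx":0,"ty":0,"tz":55,"wx":0,"wy":0,"wz":-0.28,"gripper":0.8},
    {"tx":0,"ty":0,"tz":80,"wx":0,"wy":0,"wz":-0.28,"gripper":0.8},
    {"tx":0,"ty":0,"tz":100,"wx":0,"wy":0,"wz":-0.28,"gripper":0.8}
  ]
}}

```text
time: 16.17
position: [0.4565, -0.3226, 0.0954]
tool_rot: [-0.28, -3.128, -0.001]
ft_force: [-0.5, -0.1, -1.3]
grip_width: 0.8
grip_force: 0.0
```

Run:
```python
from h import *
im=vision.get_image('top')
boxes(im,(370,202,425,275),.055)
f=-.173; goto((.457,-.323,.027),ydir=(-np.sin(f),np.cos(f)))
```

```text
[ 0.5385 -0.3098 59.5855 45.3889 -0.1307] long-axis yaw last
d [-3.5 -1.6 64.5] w [ 0.004 -0.007 -0.006] n 1.5
```

Descend and grip.

Request:
{"name": "jog_arm", "arguments": {
  "increments": [
    {"tx":0,"ty":0,"tz":15,"wx":0,"wy":0,"wz":0,"gripper":0.8},
    {"tx":0,"ty":0,"tz":32,"wx":0,"wy":0,"wz":0,"gripper":0.8},
    {"tx":0,"ty":0,"tz":50,"wx":0,"wy":0,"wz":0,"gripper":0.8},
    {"tx":0,"ty":0,"tz":62,"wx":0,"wy":0,"wz":0,"gripper":0.8},
    {"tx":0,"ty":0,"tz":67,"wx":0,"wy":0,"wz":0,"gripper":0.8}
  ]
}}

```text
time: 16.63
position: [0.4563, -0.3222, 0.0288]
tool_rot: [-0.279, -3.127, -0.002]
ft_force: [0.0, -0.1, -0.1]
grip_width: 0.799
grip_force: 0.0
```

Request:
{"name": "jog_arm", "arguments": {
  "increments": [
    {"tx":0,"ty":0,"tz":0,"wx":0,"wy":0,"wz":0,"gripper":0.3},
    {"tx":0,"ty":0,"tz":0,"wx":0,"wy":0,"wz":0,"gripper":0.3},
    {"tx":0,"ty":0,"tz":0,"wx":0,"wy":0,"wz":0,"gripper":0.3},
    {"tx":0,"ty":0,"tz":0,"wx":0,"wy":0,"wz":0,"gripper":0.3},
    {"tx":0,"ty":0,"tz":0,"wx":0,"wy":0,"wz":0,"gripper":0.3}
  ],
  "grip_force": 25
}}

```text
time: 17.05
position: [0.458, -0.323, 0.0313]
tool_rot: [0.278, 3.128, -0.002]
ft_force: [0.1, -0.5, 2.3]
grip_width: 0.528
grip_force: 25.0
```

Request:
{"name": "jog_arm", "arguments": {
  "increments": [
    {"tx":0,"ty":0,"tz":0,"wx":0,"wy":0,"wz":0,"gripper":0.3},
    {"tx":0,"ty":0,"tz":0,"wx":0,"wy":0,"wz":0,"gripper":0.3},
    {"tx":0,"ty":0,"tz":-20,"wx":0,"wy":0,"wz":0,"gripper":0.3},
    {"tx":0,"ty":0,"tz":-50,"wx":0,"wy":0,"wz":0,"gripper":0.3},
    {"tx":0,"ty":0,"tz":-85,"wx":0,"wy":0,"wz":0,"gripper":0.3}
  ]
}}

```text
time: 17.47
position: [0.4554, -0.321, 0.1138]
tool_rot: [-0.278, -3.125, -0.005]
ft_force: [0.9, -0.1, -1.7]
grip_width: 0.528
grip_force: 25.0
```

Run:
```python
from h import *
s=ctrl.get_state(); print(s['time'],s['position'],s['grip_width'],s['ft_force'])
goto(hatch(-.012,.045,.25),ydir=(np.cos(HY),np.sin(HY)))
```

```text
17.4667 [ 0.45544668 -0.32102741  0.11384488] 0.5279331902220337 [ 0.91912438 -0.11262667 -1.7033297 ]
d [ -22.7  540.9 -134.7] w [-0.    -0.006  1.204] n 13.4
```

Request:
{"name": "jog_arm", "arguments": {
  "increments": [
    {"tx":0,"ty":10,"tz":-35,"wx":0,"wy":0,"wz":0,"gripper":0.3},
    {"tx":0,"ty":35,"tz":-65,"wx":0,"wy":0,"wz":0,"gripper":0.3},
    {"tx":0,"ty":65,"tz":-90,"wx":0,"wy":0,"wz":0,"gripper":0.3},
    {"tx":0,"ty":97,"tz":-110,"wx":0,"wy":0,"wz":0,"gripper":0.3},
    {"tx":0,"ty":130,"tz":-125,"wx":0,"wy":0,"wz":0,"gripper":0.3}
  ]
}}

```text
time: 17.88
position: [0.4806, -0.1935, 0.2422]
tool_rot: [0.28, 3.127, -0.002]
ft_force: [0.7, 0.1, -1.3]
grip_width: 0.53
grip_force: 25.0
```

Request:
{"name": "jog_arm", "arguments": {
  "increments": [
    {"tx":0,"ty":36,"tz":-12,"wx":0,"wy":0,"wz":0,"gripper":0.3},
    {"tx":0,"ty":72,"tz":-24,"wx":0,"wy":0,"wz":0,"gripper":0.3},
    {"tx":0,"ty":108,"tz":-36,"wx":0,"wy":0,"wz":0,"gripper":0.3},
    {"tx":0,"ty":144,"tz":-48,"wx":0,"wy":0,"wz":0,"gripper":0.3},
    {"tx":0,"ty":180,"tz":-55,"wx":0,"wy":0,"wz":0,"gripper":0.3}
  ]
}}

```text
time: 18.3
position: [0.5121, -0.0155, 0.2963]
tool_rot: [0.278, 3.128, -0.001]
ft_force: [1.8, 0.6, -2.0]
grip_width: 0.53
grip_force: 25.0
```

Request:
{"name": "jog_arm", "arguments": {
  "increments": [
    {"tx":-4,"ty":38,"tz":0,"wx":0,"wy":0,"wz":0.12,"gripper":0.3},
    {"tx":-8,"ty":76,"tz":0,"wx":0,"wy":0,"wz":0.24,"gripper":0.3},
    {"tx":-12,"ty":114,"tz":0,"wx":0,"wy":0,"wz":0.36,"gripper":0.3},
    {"tx":-17,"ty":152,"tz":0,"wx":0,"wy":0,"wz":0.48,"gripper":0.3},
    {"tx":-23,"ty":190,"tz":0,"wx":0,"wy":0,"wz":0.6,"gripper":0.3}
  ]
}}

```text
time: 18.72
position: [0.5626, 0.1497, 0.2949]
tool_rot: [-1.09, -2.946, 0.002]
ft_force: [0.6, 0.7, -1.4]
grip_width: 0.53
grip_force: 25.0
```

Run:
```python
from h import *
s=ctrl.get_state(); print(s['time'],s['position'],s['grip_width'],s['joint_positions'].round(2))
goto(hatch(-.012,.045,.25),ydir=(np.cos(HY),np.sin(HY)))
```

```text
18.7167 [0.56256012 0.14974239 0.29494202] 0.5296902886291351 [ 0.34  0.22 -0.76  1.49  0.15  1.49  0.44]
d [28.7 50.7 44.9] w [-0.001  0.     0.672] n 5.4
```

Request:
{"name": "jog_arm", "arguments": {
  "increments": [
    {"tx":6,"ty":10,"tz":0,"wx":0,"wy":0,"wz":0.12,"gripper":0.3},
    {"tx":12,"ty":20,"tz":0,"wx":0,"wy":0,"wz":0.24,"gripper":0.3},
    {"tx":18,"ty":30,"tz":0,"wx":0,"wy":0,"wz":0.36,"gripper":0.3},
    {"tx":24,"ty":40,"tz":0,"wx":0,"wy":0,"wz":0.48,"gripper":0.3},
    {"tx":29,"ty":51,"tz":0,"wx":0,"wy":0,"wz":0.6,"gripper":0.3}
  ]
}}

```text
time: 19.13
position: [0.5731, 0.2067, 0.2945]
tool_rot: [-1.911, -2.492, 0.002]
ft_force: [0.0, 0.4, -2.1]
grip_width: 0.525
grip_force: 25.0
```

Request:
{"name": "jog_arm", "arguments": {
  "increments": [
    {"tx":0,"ty":0,"tz":20,"wx":0,"wy":0,"wz":0.04,"gripper":0.3},
    {"tx":0,"ty":0,"tz":45,"wx":0,"wy":0,"wz":0.07,"gripper":0.3},
    {"tx":0,"ty":0,"tz":70,"wx":0,"wy":0,"wz":0.07,"gripper":0.3},
    {"tx":0,"ty":0,"tz":100,"wx":0,"wy":0,"wz":0.07,"gripper":0.3},
    {"tx":0,"ty":0,"tz":125,"wx":0,"wy":0,"wz":0.07,"gripper":0.3}
  ]
}}

```text
time: 19.55
position: [0.5726, 0.2058, 0.1679]
tool_rot: [-1.99, -2.43, 0.003]
ft_force: [-0.2, -0.5, -2.1]
grip_width: 0.526
grip_force: 25.0
```

Run:
```python
from h import *
s=ctrl.get_state(); print(s['time'],s['position'],s['grip_width'],s['joint_positions'].round(2))
goto(hatch(-.012,.045,.096),ydir=(np.cos(HY),np.sin(HY)))
im=snap('scene','s4.png')
cv2.imwrite('pics/s4c.png',cv2.resize(im['color'][140:270,330:510],None,fx=4,fy=4,interpolation=cv2.INTER_CUBIC))
```

```text
19.55 [0.57260842 0.20575678 0.16791862] 0.5255757685888941 [ 0.17  0.34 -0.69  1.61  0.22  1.27 -0.35]
d [ 1.   1.5 71.9] w [-0.002  0.001  0.008] n 1.7
```

View pics/s4c.png

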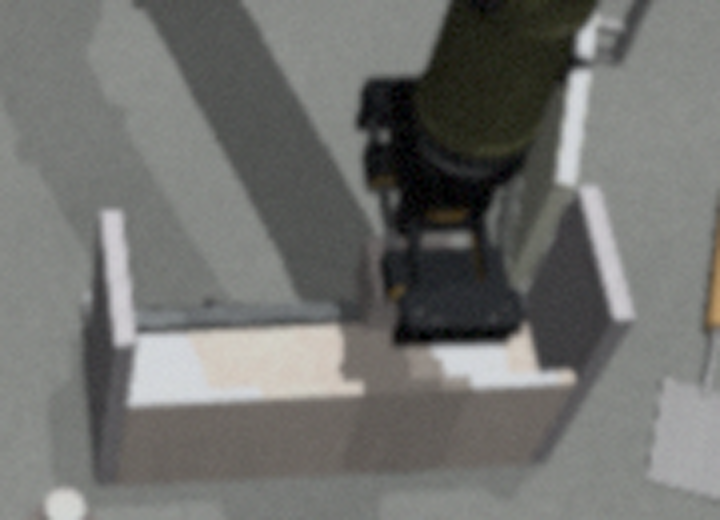

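Request:
{"name": "jog_arm", "arguments": {
  "increments": [
    {"tx":1,"ty":1,"tz":20,"wx":0,"wy":0,"wz":0,"gripper":0.3},
    {"tx":1,"ty":1,"tz":40,"wx":0,"wy":0,"wz":0,"gripper":0.3},
    {"tx":1,"ty":1,"tz":55,"wx":0,"wy":0,"wz":0,"gripper":0.3},
    {"tx":1,"ty":1,"tz":65,"wx":0,"wy":0,"wz":0,"gripper":0.3},
    {"tx":1,"ty":1,"tz":70,"wx":0,"wy":0,"wz":0,"gripper":0.3}
  ]
}}

```text
time: 20.02
position: [0.5736, 0.2069, 0.0991]
tool_rot: [-1.99, -2.429, 0.003]
ft_force: [0.5, -0.4, -1.5]
grip_width: 0.525
grip_force: 25.0
```

Request:
{"name": "jog_arm", "arguments": {
  "increments": [
    {"tx":0,"ty":0,"tz":1,"wx":0,"wy":0,"wz":0,"gripper":0.3},
    {"tx":0,"ty":0,"tz":2,"wx":0,"wy":0,"wz":0,"gripper":0.3},
    {"tx":0,"ty":0,"tz":2,"wx":0,"wy":0,"wz":0,"gripper":0.66},
    {"tx":0,"ty":0,"tz":2,"wx":0,"wy":0,"wz":0,"gripper":0.66},
    {"tx":0,"ty":0,"tz":2,"wx":0,"wy":0,"wz":0,"gripper":0.66}
  ]
}}

```text
time: 20.43
position: [0.5751, 0.2077, 0.0996]
tool_rot: [1.99, 2.429, 0.002]
ft_force: [-0.3, 0.1, 0.0]
grip_width: 0.64
grip_force: 0.0
```

Request:
{"name": "jog_arm", "arguments": {
  "increments": [
    {"tx":0,"ty":0,"tz":0,"wx":0,"wy":0,"wz":0,"gripper":0.66},
    {"tx":0,"ty":0,"tz":-20,"wx":0,"wy":0,"wz":0,"gripper":0.66},
    {"tx":0,"ty":0,"tz":-50,"wx":0,"wy":0,"wz":0,"gripper":0.66},
    {"tx":0,"ty":0,"tz":-90,"wx":0,"wy":0,"wz":0,"gripper":0.8},
    {"tx":0,"ty":0,"tz":-130,"wx":0,"wy":0,"wz":0,"gripper":0.8}
  ]
}}

```text
time: 20.85
position: [0.5737, 0.2071, 0.2295]
tool_rot: [-1.99, -2.43, 0.002]
ft_force: [0.4, 0.9, 0.9]
grip_width: 0.738
grip_force: 0.0
```

Request:
{"name": "jog_arm", "arguments": {
  "increments": [
    {"tx":-20,"ty":0,"tz":-30,"wx":0,"wy":0,"wz":0,"gripper":0.8},
    {"tx":-55,"ty":0,"tz":-50,"wx":0,"wy":0,"wz":0,"gripper":0.8},
    {"tx":-95,"ty":0,"tz":-70,"wx":0,"wy":0,"wz":0,"gripper":0.8},
    {"tx":-133,"ty":0,"tz":-70,"wx":0,"wy":0,"wz":0,"gripper":0.8},
    {"tx":-172,"ty":0,"tz":-70,"wx":0,"wy":0,"wz":0,"gripper":0.8}
  ]
}}

```text
time: 21.27
position: [0.6092, 0.0373, 0.3012]
tool_rot: [1.988, 2.428, 0.004]
ft_force: [0.8, 0.6, -0.6]
grip_width: 0.8
grip_force: 0.0
```

Run:
```python
from h import *
s=ctrl.get_state(); print(s['time'],s['position'],s['joint_positions'].round(2))
im=vision.get_image('top'); b=boxes(im,(370,202,425,275),.055); x,y,_,_,f=b[-1]
goto((x,y,.2),ydir=(-np.sin(f),np.cos(f)))
print([(np.round(d['bbox']),round(d['conf'],2)) for d in vision.spot_in('scene','box1')[:5]])
im=snap('scene','s5.png'); print([(np.round(d['bbox']),round(d['conf'],2)) for d in vision.spot_in('scene','box1')[:5]])
print(proj(im,hatch(-.012,.045,.12)))
```

```text
21.2667 [0.60922239 0.03734403 0.30116745] [ 0.4   0.26 -0.62  1.42  0.15  1.51 -0.02]
[ 0.5382 -0.3098 60.1919 45.4547 -0.1286] long-axis yaw last
d [-315.  -133.1  101.7] w [-0.004  0.008 -1.257] n 10.1
[(array([216., 165., 317., 239.]), 0.46), (array([419., 201., 441., 225.]), 0.44)]
[(array([416., 215., 440., 238.]), 0.93)]
(np.float64(428.42069786506875), np.float64(219.2298018274107))
```

Request:
{"name": "jog_arm", "arguments": {
  "increments": [
    {"tx":-34,"ty":-14,"tz":0,"wx":0,"wy":0,"wz":0,"gripper":0.8},
    {"tx":-68,"ty":-28,"tz":0,"wx":0,"wy":0,"wz":0,"gripper":0.8},
    {"tx":-102,"ty":-43,"tz":0,"wx":0,"wy":0,"wz":0,"gripper":0.8},
    {"tx":-136,"ty":-57,"tz":0,"wx":0,"wy":0,"wz":0,"gripper":0.8},
    {"tx":-168,"ty":-71,"tz":0,"wx":0,"wy":0,"wz":0,"gripper":0.8}
  ]
}}

```text
time: 21.88
position: [0.5714, -0.1394, 0.2988]
tool_rot: [1.987, 2.433, 0.001]
ft_force: [0.0, -0.1, -0.5]
grip_width: 0.799
grip_force: 0.0
```

Request:
{"name": "jog_arm", "arguments": {
  "increments": [
    {"tx":-29,"ty":-12,"tz":0,"wx":0,"wy":0,"wz":-0.12,"gripper":0.8},
    {"tx":-59,"ty":-25,"tz":0,"wx":0,"wy":0,"wz":-0.24,"gripper":0.8},
    {"tx":-88,"ty":-37,"tz":0,"wx":0,"wy":0,"wz":-0.36,"gripper":0.8},
    {"tx":-118,"ty":-50,"tz":0,"wx":0,"wy":0,"wz":-0.48,"gripper":0.8},
    {"tx":-147,"ty":-62,"tz":0,"wx":0,"wy":0,"wz":-0.6,"gripper":0.8}
  ]
}}

```text
time: 22.3
position: [0.5402, -0.2955, 0.2989]
tool_rot: [1.17, 2.915, 0.001]
ft_force: [0.7, -0.2, -0.2]
grip_width: 0.802
grip_force: 0.0
```

Request:
{"name": "jog_arm", "arguments": {
  "increments": [
    {"tx":0,"ty":0,"tz":0,"wx":0,"wy":0,"wz":-0.12,"gripper":0.8},
    {"tx":0,"ty":0,"tz":0,"wx":0,"wy":0,"wz":-0.24,"gripper":0.8},
    {"tx":0,"ty":0,"tz":15,"wx":0,"wy":0,"wz":-0.36,"gripper":0.8},
    {"tx":0,"ty":0,"tz":40,"wx":0,"wy":0,"wz":-0.48,"gripper":0.8},
    {"tx":0,"ty":0,"tz":70,"wx":0,"wy":0,"wz":-0.6,"gripper":0.8}
  ]
}}

```text
time: 22.72
position: [0.5421, -0.2943, 0.23]
tool_rot: [0.256, 3.126, -0.002]
ft_force: [0.1, -0.7, -0.1]
grip_width: 0.802
grip_force: 0.0
```

Run:
```python
from h import *
s=ctrl.get_state(); print(s['time'],s['position'],s['joint_positions'].round(2))
f=-.13; goto((.5383,-.3098,.028),ydir=(-np.sin(f),np.cos(f)))
im=snap('top','t6.png'); print([(np.round(d['bbox']),round(d['conf'],2)) for d in vision.spot_in('top','box1')[:5]])
```

```text
22.7167 [ 0.54209335 -0.29428706  0.22995043] [ 0.9   0.29 -0.55  1.52  0.15  1.37  1.75]
d [  2.2 -15.7 202. ] w [-0.001  0.005 -0.034] n 4.9
[(array([191., 199., 222., 223.]), 0.8), (array([386., 216., 407., 232.]), 0.78)]
```

Request:
{"name": "jog_arm", "arguments": {
  "increments": [
    {"tx":2,"ty":-8,"tz":30,"wx":0,"wy":0,"wz":-0.02,"gripper":0.8},
    {"tx":2,"ty":-16,"tz":65,"wx":0,"wy":0,"wz":-0.034,"gripper":0.8},
    {"tx":2,"ty":-16,"tz":95,"wx":0,"wy":0,"wz":-0.034,"gripper":0.8},
    {"tx":2,"ty":-16,"tz":120,"wx":0,"wy":0,"wz":-0.034,"gripper":0.8},
    {"tx":2,"ty":-16,"tz":140,"wx":0,"wy":0,"wz":-0.034,"gripper":0.8}
  ]
}}

```text
time: 23.23
position: [0.5356, -0.3106, 0.088]
tool_rot: [-0.222, -3.134, -0.001]
ft_force: [0.1, 0.4, -0.2]
grip_width: 0.796
grip_force: 0.0
```

Run:
```python
from h import *
f=-.13; goto((.5383,-.3098,.028),ydir=(-np.sin(f),np.cos(f)))
```

```text
d [-2.5  1.1 60. ] w [ 0.001 -0.    -0.011] n 1.4
```

Request:
{"name": "jog_arm", "arguments": {
  "increments": [
    {"tx":-2,"ty":0,"tz":15,"wx":0,"wy":0,"wz":0,"gripper":0.8},
    {"tx":-2,"ty":0,"tz":32,"wx":0,"wy":0,"wz":0,"gripper":0.8},
    {"tx":-2,"ty":0,"tz":48,"wx":0,"wy":0,"wz":0,"gripper":0.8},
    {"tx":-2,"ty":0,"tz":56,"wx":0,"wy":0,"wz":0,"gripper":0.8},
    {"tx":-2,"ty":0,"tz":59,"wx":0,"wy":0,"wz":0,"gripper":0.8}
  ]
}}

```text
time: 23.65
position: [0.5375, -0.3113, 0.0292]
tool_rot: [-0.219, -3.133, -0.001]
ft_force: [-0.4, -0.7, 0.2]
grip_width: 0.801
grip_force: 0.0
```

Request:
{"name": "jog_arm", "arguments": {
  "increments": [
    {"tx":0,"ty":0,"tz":0,"wx":0,"wy":0,"wz":0,"gripper":0.3},
    {"tx":0,"ty":0,"tz":0,"wx":0,"wy":0,"wz":0,"gripper":0.3},
    {"tx":0,"ty":0,"tz":0,"wx":0,"wy":0,"wz":0,"gripper":0.3},
    {"tx":0,"ty":0,"tz":0,"wx":0,"wy":0,"wz":0,"gripper":0.3},
    {"tx":0,"ty":0,"tz":0,"wx":0,"wy":0,"wz":0,"gripper":0.3}
  ],
  "grip_force": 25
}}

```text
time: 24.07
position: [0.5377, -0.3121, 0.0305]
tool_rot: [0.218, 3.132, -0.001]
ft_force: [-0.2, 0.7, 2.8]
grip_width: 0.528
grip_force: 25.0
```

Request:
{"name": "jog_arm", "arguments": {
  "increments": [
    {"tx":0,"ty":0,"tz":0,"wx":0,"wy":0,"wz":0,"gripper":0.3},
    {"tx":0,"ty":0,"tz":0,"wx":0,"wy":0,"wz":0,"gripper":0.3},
    {"tx":0,"ty":0,"tz":-20,"wx":0,"wy":0,"wz":0,"gripper":0.3},
    {"tx":0,"ty":0,"tz":-50,"wx":0,"wy":0,"wz":0,"gripper":0.3},
    {"tx":0,"ty":0,"tz":-85,"wx":0,"wy":0,"wz":0,"gripper":0.3}
  ]
}}

```text
time: 24.48
position: [0.5349, -0.3113, 0.1128]
tool_rot: [-0.218, -3.129, -0.004]
ft_force: [0.2, -0.5, -0.8]
grip_width: 0.524
grip_force: 25.0
```

Run:
```python
from h import *
s=ctrl.get_state(); print(s['time'],s['position'],s['grip_width'],s['ft_force'])
goto(hatch(-.012,-.045,.30),ydir=(np.cos(HY),np.sin(HY)))
```

```text
24.4833 [ 0.53488096 -0.31132557  0.11280799] 0.5237084210734424 [ 0.24063095 -0.50852451 -0.82527703]
d [   5.2  433.8 -186.3] w [-1.000e-03 -6.000e-03  1.242e+00] n 11.3
```

Request:
{"name": "jog_arm", "arguments": {
  "increments": [
    {"tx":0,"ty":0,"tz":-38,"wx":0,"wy":0,"wz":0,"gripper":0.3},
    {"tx":0,"ty":10,"tz":-75,"wx":0,"wy":0,"wz":0,"gripper":0.3},
    {"tx":0,"ty":30,"tz":-108,"wx":0,"wy":0,"wz":0,"gripper":0.3},
    {"tx":0,"ty":55,"tz":-138,"wx":0,"wy":0,"wz":0,"gripper":0.3},
    {"tx":0,"ty":80,"tz":-165,"wx":0,"wy":0,"wz":0,"gripper":0.3}
  ]
}}

```text
time: 24.9
position: [0.5478, -0.2326, 0.2812]
tool_rot: [0.221, 3.133, -0.002]
ft_force: [1.2, -1.6, -1.5]
grip_width: 0.525
grip_force: 25.0
```

Request:
{"name": "jog_arm", "arguments": {
  "increments": [
    {"tx":0,"ty":36,"tz":-15,"wx":0,"wy":0,"wz":0,"gripper":0.3},
    {"tx":0,"ty":72,"tz":-25,"wx":0,"wy":0,"wz":0,"gripper":0.3},
    {"tx":0,"ty":108,"tz":-25,"wx":0,"wy":0,"wz":0,"gripper":0.3},
    {"tx":0,"ty":144,"tz":-25,"wx":0,"wy":0,"wz":0,"gripper":0.3},
    {"tx":0,"ty":180,"tz":-25,"wx":0,"wy":0,"wz":0,"gripper":0.3}
  ]
}}

```text
time: 25.32
position: [0.5727, -0.0531, 0.3043]
tool_rot: [-0.219, -3.134, 0.002]
ft_force: [0.3, 0.4, -2.4]
grip_width: 0.526
grip_force: 25.0
```

Request:
{"name": "jog_arm", "arguments": {
  "increments": [
    {"tx":1,"ty":35,"tz":0,"wx":0,"wy":0,"wz":0.12,"gripper":0.3},
    {"tx":2,"ty":70,"tz":0,"wx":0,"wy":0,"wz":0.24,"gripper":0.3},
    {"tx":3,"ty":105,"tz":0,"wx":0,"wy":0,"wz":0.36,"gripper":0.3},
    {"tx":4,"ty":140,"tz":0,"wx":0,"wy":0,"wz":0.48,"gripper":0.3},
    {"tx":5,"ty":172,"tz":0,"wx":0,"wy":0,"wz":0.6,"gripper":0.3}
  ]
}}

```text
time: 25.73
position: [0.5914, 0.1172, 0.3039]
tool_rot: [-1.137, -2.928, 0.002]
ft_force: [1.2, -0.4, -1.8]
grip_width: 0.529
grip_force: 25.0
```

Request:
{"name": "jog_arm", "arguments": {
  "increments": [
    {"tx":0,"ty":0,"tz":0,"wx":0,"wy":0,"wz":0.12,"gripper":0.3},
    {"tx":0,"ty":0,"tz":0,"wx":0,"wy":0,"wz":0.24,"gripper":0.3},
    {"tx":0,"ty":0,"tz":0,"wx":0,"wy":0,"wz":0.36,"gripper":0.3},
    {"tx":0,"ty":0,"tz":0,"wx":0,"wy":0,"wz":0.48,"gripper":0.3},
    {"tx":0,"ty":0,"tz":0,"wx":0,"wy":0,"wz":0.6,"gripper":0.3}
  ]
}}

```text
time: 26.15
position: [0.5915, 0.1154, 0.3036]
tool_rot: [-1.952, -2.461, 0.002]
ft_force: [0.3, -0.3, -0.9]
grip_width: 0.528
grip_force: 25.0
```

Run:
```python
from h import *
s=ctrl.get_state(); print(s['time'],s['position'],s['grip_width'],s['joint_positions'].round(2))
goto(hatch(-.012,-.045,.097),ydir=(np.cos(HY),np.sin(HY)))
im=snap('scene','s7.png'); print([(np.round(d['bbox']),round(d['conf'],2)) for d in vision.spot_in('scene','box1')[:5]])
```

```text
26.15 [0.5914962  0.11539186 0.30361718] 0.5276695275827995 [ 0.3   0.25 -0.65  1.43  0.15  1.52 -0.12]
d [3.400e+00 2.000e-01 2.066e+02] w [-0.001  0.001  0.04 ] n 5.0
[(array([393., 171., 403., 201.]), 0.72), (array([415., 214., 442., 236.]), 0.63)]
```

Request:
{"name": "jog_arm", "arguments": {
  "increments": [
    {"tx":2,"ty":0,"tz":30,"wx":0,"wy":0,"wz":0.04,"gripper":0.3},
    {"tx":3,"ty":0,"tz":65,"wx":0,"wy":0,"wz":0.04,"gripper":0.3},
    {"tx":3,"ty":0,"tz":98,"wx":0,"wy":0,"wz":0.04,"gripper":0.3},
    {"tx":3,"ty":0,"tz":130,"wx":0,"wy":0,"wz":0.04,"gripper":0.3},
    {"tx":3,"ty":0,"tz":155,"wx":0,"wy":0,"wz":0.04,"gripper":0.3}
  ]
}}

```text
time: 26.67
position: [0.5897, 0.1179, 0.1463]
tool_rot: [-1.988, -2.431, 0.004]
ft_force: [0.3, -1.4, -2.2]
grip_width: 0.526
grip_force: 25.0
```

Run:
```python
from h import *
s=ctrl.get_state(); print(s['time'],s['position'],s['grip_width'])
goto(hatch(-.012,-.045,.097),ydir=(np.cos(HY),np.sin(HY)))
```

```text
26.6667 [0.58968021 0.11791163 0.14634457] 0.5259714120606539
d [ 0.4  1.3 49.3] w [-0.003  0.     0.01 ] n 1.2
```

Request:
{"name": "jog_arm", "arguments": {
  "increments": [
    {"tx":0,"ty":1,"tz":15,"wx":0,"wy":0,"wz":0,"gripper":0.3},
    {"tx":0,"ty":1,"tz":30,"wx":0,"wy":0,"wz":0,"gripper":0.3},
    {"tx":0,"ty":1,"tz":40,"wx":0,"wy":0,"wz":0,"gripper":0.3},
    {"tx":0,"ty":1,"tz":45,"wx":0,"wy":0,"wz":0,"gripper":0.3},
    {"tx":0,"ty":1,"tz":48,"wx":0,"wy":0,"wz":0,"gripper":0.3}
  ]
}}

```text
time: 27.08
position: [0.5929, 0.1191, 0.1021]
tool_rot: [1.99, 2.43, 0.002]
ft_force: [0.7, -0.9, -0.5]
grip_width: 0.528
grip_force: 24.8
```

Request:
{"name": "jog_arm", "arguments": {
  "increments": [
    {"tx":0,"ty":0,"tz":1,"wx":0,"wy":0,"wz":0,"gripper":0.3},
    {"tx":0,"ty":0,"tz":2,"wx":0,"wy":0,"wz":0,"gripper":0.3},
    {"tx":0,"ty":0,"tz":2,"wx":0,"wy":0,"wz":0,"gripper":0.66},
    {"tx":0,"ty":0,"tz":2,"wx":0,"wy":0,"wz":0,"gripper":0.66},
    {"tx":0,"ty":0,"tz":2,"wx":0,"wy":0,"wz":0,"gripper":0.66}
  ]
}}

```text
time: 27.5
position: [0.5922, 0.1188, 0.0997]
tool_rot: [1.993, 2.428, 0.0]
ft_force: [0.6, 0.1, 0.2]
grip_width: 0.633
grip_force: 0.0
```

Request:
{"name": "jog_arm", "arguments": {
  "increments": [
    {"tx":0,"ty":0,"tz":0,"wx":0,"wy":0,"wz":0,"gripper":0.66},
    {"tx":0,"ty":0,"tz":-20,"wx":0,"wy":0,"wz":0,"gripper":0.66},
    {"tx":0,"ty":0,"tz":-50,"wx":0,"wy":0,"wz":0,"gripper":0.66},
    {"tx":0,"ty":0,"tz":-90,"wx":0,"wy":0,"wz":0,"gripper":0.8},
    {"tx":0,"ty":0,"tz":-130,"wx":0,"wy":0,"wz":0,"gripper":0.8}
  ]
}}

```text
time: 27.92
position: [0.5913, 0.1187, 0.2303]
tool_rot: [-1.992, -2.428, 0.002]
ft_force: [1.2, -0.5, 0.1]
grip_width: 0.741
grip_force: 0.0
```

Request:
{"name": "jog_arm", "arguments": {
  "increments": [
    {"tx":-10,"ty":-10,"tz":-40,"wx":0,"wy":0,"wz":0,"gripper":0.5},
    {"tx":-40,"ty":-20,"tz":-70,"wx":0,"wy":0,"wz":0,"gripper":0},
    {"tx":-75,"ty":-30,"tz":-80,"wx":0,"wy":0,"wz":0,"gripper":0},
    {"tx":-112,"ty":-40,"tz":-80,"wx":0,"wy":0,"wz":0,"gripper":0},
    {"tx":-150,"ty":-50,"tz":-80,"wx":0,"wy":0,"wz":0,"gripper":0}
  ]
}}

```text
time: 28.33
position: [0.5725, -0.0389, 0.3115]
tool_rot: [1.989, 2.427, 0.002]
ft_force: [0.3, 0.8, -0.1]
grip_width: 0.503
grip_force: 0.0
```

Run:
```python
from h import *
s=ctrl.get_state(); print(s['time'],s['position'],s['joint_positions'].round(2))
a=snap('top','t8.png')['color'][140:390,100:300]; b=snap('scene','s8.png')['color'][70:270,330:530]
for c in ['top','scene']:
  for t in ['upper_leaf','leaf_handle','box1']: print(c,t,[(np.round(d['bbox']),round(d['conf'],2)) for d in vision.spot_in(c,t)[:5]])
a=cv2.resize(a,None,fx=2,fy=2,interpolation=cv2.INTER_CUBIC);b=cv2.resize(b,(400,400),interpolation=cv2.INTER_CUBIC); b=np.vstack([b,np.zeros((100,400,3),np.uint8)])
cv2.imwrite('pics/c8.png',np.hstack([a,b]))
```

```text
28.3333 [ 0.57249854 -0.03891043  0.31148566] [ 0.51  0.16 -0.56  1.49  0.09  1.51  0.15]
top upper_leaf [(array([119., 233., 177., 368.]), 0.63)]
top leaf_handle [(array([114., 231., 177., 372.]), 0.58)]
top box1 [(array([192., 197., 220., 221.]), 0.73), (array([111., 234., 175., 375.]), 0.42)]
scene upper_leaf [(array([458., 101., 493., 207.]), 0.7)]
scene leaf_handle [(array([458., 109., 494., 209.]), 0.72)]
scene box1 [(array([384., 212., 410., 237.]), 0.83), (array([416., 214., 442., 237.]), 0.63)]
```

View pics/c8.png

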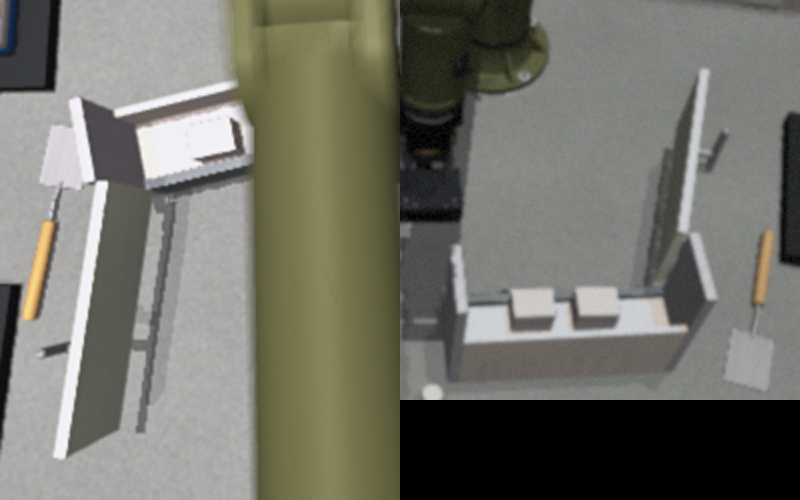

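Run:
```python
from h import *
im=vision.get_image('top')
p=ray(im,150,231.5,.225);q=ray(im,128.5,367.5,.225); d=q-p; print(p,q,'theta',-(np.arctan2(d[1],d[0])-HY+np.pi/2)%(2*np.pi))
def P(th,n,r=.12):
    a=np.array([-np.sin(th),-np.cos(th)]); m=np.array([np.cos(th),-np.sin(th)])
    return hatch(*(np.array([-.054,.154])+r*a-n*m),.31)
goto(P(1.75,.045)); print(P(1.75,.045))
```

```text
[0.5060978  0.30027742 0.225     ] [0.20606806 0.3324171  0.225     ] theta 1.8675110268212514
d [ 414.  -101.    -0.5] w [0. 0. 0.] n 10.2
[0.39140867 0.34973212 0.31      ]
```

Request:
{"name": "jog_arm", "arguments": {
  "increments": [
    {"tx":29,"ty":-6,"tz":0,"wx":0,"wy":0,"wz":0,"gripper":0},
    {"tx":58,"ty":-12,"tz":0,"wx":0,"wy":0,"wz":0,"gripper":0},
    {"tx":87,"ty":-18,"tz":0,"wx":0,"wy":0,"wz":0,"gripper":0},
    {"tx":116,"ty":-24,"tz":0,"wx":0,"wy":0,"wz":0,"gripper":0},
    {"tx":145,"ty":-30,"tz":0,"wx":0,"wy":0,"wz":0,"gripper":0}
  ]
}}

```text
time: 29.2
position: [0.5136, 0.1008, 0.3094]
tool_rot: [1.991, 2.43, -0.0]
ft_force: [0.4, 0.9, -0.2]
grip_width: 0.007
grip_force: 0.0
```

Request:
{"name": "jog_arm", "arguments": {
  "increments": [
    {"tx":29,"ty":-6,"tz":0,"wx":0,"wy":0,"wz":0,"gripper":0},
    {"tx":58,"ty":-12,"tz":0,"wx":0,"wy":0,"wz":0,"gripper":0},
    {"tx":87,"ty":-18,"tz":0,"wx":0,"wy":0,"wz":0,"gripper":0},
    {"tx":116,"ty":-24,"tz":0,"wx":0,"wy":0,"wz":0,"gripper":0},
    {"tx":145,"ty":-30,"tz":0,"wx":0,"wy":0,"wz":0,"gripper":0}
  ]
}}

```text
time: 29.62
position: [0.4556, 0.237, 0.3095]
tool_rot: [1.99, 2.43, 0.0]
ft_force: [0.9, 0.1, -0.1]
grip_width: 0.004
grip_force: 0.0
```

Request:
{"name": "jog_arm", "arguments": {
  "increments": [
    {"tx":29,"ty":-6,"tz":0,"wx":0,"wy":0,"wz":0,"gripper":0},
    {"tx":58,"ty":-12,"tz":0,"wx":0,"wy":0,"wz":0,"gripper":0},
    {"tx":87,"ty":-18,"tz":0,"wx":0,"wy":0,"wz":0,"gripper":0},
    {"tx":116,"ty":-24,"tz":0,"wx":0,"wy":0,"wz":0,"gripper":0},
    {"tx":145,"ty":-30,"tz":0,"wx":0,"wy":0,"wz":0,"gripper":0}
  ]
}}

```text
time: 30.03
position: [0.3977, 0.3732, 0.3096]
tool_rot: [1.991, 2.43, 0.001]
ft_force: [0.8, -0.2, 0.5]
grip_width: 0.006
grip_force: 0.0
```

```bash
cat >> h.py <<'E'
def P(th,n,z=.17,r=.12):
    a=np.array([-np.sin(th),-np.cos(th)]); m=np.array([np.cos(th),-np.sin(th)])
    return hatch(*(np.array([-.054,.154])+r*a-n*m),z)
E
python3 - <<'E'
from h import *
s=ctrl.get_state(); print(s['time'],s['position'],s['tool_rot'],s['joint_positions'].round(2))
goto(P(1.87,.05))
for th in np.arange(1.8,-.01,-.15): print(round(th,2),end=' ');goto(P(th,.012))
E
```

```text
30.0333 [0.39770126 0.37318462 0.30963635] [1.99079074e+00 2.42954974e+00 7.03797479e-04] [ 0.04  0.15 -0.93  1.55  0.12  1.51 -0.69]
d [ -4.3  -0.6 139.6] w [0. 0. 0.] n 3.4
1.8 d [-48.4 -15.2 139.6] w [0. 0. 0.] n 3.6
1.65 d [-65.9 -19.8 139.6] w [0. 0. 0.] n 3.7
1.5 d [-83.8 -21.9 139.6] w [0. 0. 0.] n 3.9
1.35 d [-101.9  -21.2  139.6] w [0. 0. 0.] n 4.2
1.2 d [-119.7  -17.8  139.6] w [0. 0. 0.] n 4.4
1.05 d [-136.7  -11.8  139.7] w [0. 0. 0.] n 4.7
0.9 d [-152.7   -3.3  139.7] w [0. 0. 0.] n 5.0
0.75 d [-167.2    7.5  139.7] w [0. 0. 0.] n 5.2
0.6 d [-179.9   20.3  139.7] w [0. 0. 0.] n 5.5
0.45 d [-190.6   34.8  139.7] w [0. 0. 0.] n 5.7
0.3 d [-199.    50.9  139.7] w [0. 0. 0.] n 6.0
0.15 d [-204.9   67.9  139.7] w [0. 0. 0.] n 6.2
0.0 d [-208.2   85.7  139.7] w [0. 0. 0.] n 6.4
```

Request:
{"name": "jog_arm", "arguments": {
  "increments": [
    {"tx":-1,"ty":0,"tz":36,"wx":0,"wy":0,"wz":0,"gripper":0},
    {"tx":-2,"ty":0,"tz":72,"wx":0,"wy":0,"wz":0,"gripper":0},
    {"tx":-4,"ty":0,"tz":105,"wx":0,"wy":0,"wz":0,"gripper":0},
    {"tx":-4,"ty":0,"tz":130,"wx":0,"wy":0,"wz":0,"gripper":0},
    {"tx":-4,"ty":0,"tz":139,"wx":0,"wy":0,"wz":0,"gripper":0}
  ]
}}

```text
time: 30.45
position: [0.3975, 0.366, 0.1665]
tool_rot: [-1.99, -2.429, 0.009]
ft_force: [-0.7, 0.3, -0.6]
grip_width: 0.007
grip_force: 0.0
```

Request:
{"name": "jog_arm", "arguments": {
  "increments": [
    {"tx":-22,"ty":-8,"tz":0,"wx":0,"wy":0,"wz":0,"gripper":0},
    {"tx":-44,"ty":-15,"tz":0,"wx":0,"wy":0,"wz":0,"gripper":0},
    {"tx":-62,"ty":-20,"tz":0,"wx":0,"wy":0,"wz":0,"gripper":0},
    {"tx":-80,"ty":-22,"tz":0,"wx":0,"wy":0,"wz":0,"gripper":0},
    {"tx":-98,"ty":-21,"tz":0,"wx":0,"wy":0,"wz":0,"gripper":0}
  ]
}}

```text
time: 30.87
position: [0.3983, 0.2685, 0.1719]
tool_rot: [1.989, 2.431, 0.005]
ft_force: [1.3, 1.5, 0.4]
grip_width: 0.008
grip_force: 0.9
```

Request:
{"name": "jog_arm", "arguments": {
  "increments": [
    {"tx":-18,"ty":3,"tz":0,"wx":0,"wy":0,"wz":0,"gripper":0},
    {"tx":-35,"ty":9,"tz":0,"wx":0,"wy":0,"wz":0,"gripper":0},
    {"tx":-51,"ty":18,"tz":0,"wx":0,"wy":0,"wz":0,"gripper":0},
    {"tx":-65,"ty":29,"tz":0,"wx":0,"wy":0,"wz":0,"gripper":0},
    {"tx":-78,"ty":42,"tz":0,"wx":0,"wy":0,"wz":0,"gripper":0}
  ]
}}

```text
time: 31.28
position: [0.4556, 0.1992, 0.1716]
tool_rot: [1.991, 2.429, 0.002]
ft_force: [-0.8, 0.8, 0.1]
grip_width: 0.004
grip_force: 0.8
```

Run:
```python
from h import *
s=ctrl.get_state(); print(s['time'],s['position'],s['tool_rot'],s['ft_force'])
for th in np.arange(.6,-.01,-.15): print(round(th,2),end=' ');goto(P(th,.015))
snap('top','t9.png'); print([(np.round(d['bbox']),round(d['conf'],2)) for d in vision.spot_in('top','upper_leaf')[:5]])
```

```text
31.2833 [0.45559839 0.19919714 0.17157117] [1.99080901e+00 2.42897816e+00 1.92484005e-03] [-0.82987693  0.84152     0.07905307]
0.6 d [ 3.7 -4.7  1.6] w [0. 0. 0.] n 0.1
0.45 d [-7.3  9.7  1.6] w [0. 0. 0.] n 0.3
0.3 d [-16.1  25.5   1.6] w [0. 0. 0.] n 0.7
0.15 d [-22.5  42.5   1.6] w [0. 0. 0.] n 1.2
-0.0 d [-26.2  60.3   1.7] w [0. 0. 0.] n 1.6
[(array([154., 226., 281., 273.]), 0.6), (array([341., 159., 438., 207.]), 0.36)]
```

Continue closing, ending with a light press at θ=0.

Request:
{"name": "jog_arm", "arguments": {
  "increments": [
    {"tx":-8,"ty":10,"tz":0,"wx":0,"wy":0,"wz":0,"gripper":0},
    {"tx":-16,"ty":25,"tz":0,"wx":0,"wy":0,"wz":0,"gripper":0},
    {"tx":-22,"ty":40,"tz":0,"wx":0,"wy":0,"wz":0,"gripper":0},
    {"tx":-25,"ty":52,"tz":0,"wx":0,"wy":0,"wz":0,"gripper":0},
    {"tx":-26,"ty":59,"tz":0,"wx":0,"wy":0,"wz":0,"gripper":0}
  ]
}}

```text
time: 31.8
position: [0.519, 0.1849, 0.1704]
tool_rot: [-1.993, -2.428, -0.001]
ft_force: [0.5, 0.8, 0.3]
grip_width: 0.005
grip_force: 0.0
```

Request:
{"name": "jog_arm", "arguments": {
  "increments": [
    {"tx":0,"ty":2,"tz":0,"wx":0,"wy":0,"wz":0,"gripper":0},
    {"tx":0,"ty":4,"tz":0,"wx":0,"wy":0,"wz":0,"gripper":0},
    {"tx":0,"ty":5,"tz":0,"wx":0,"wy":0,"wz":0,"gripper":0},
    {"tx":0,"ty":6,"tz":0,"wx":0,"wy":0,"wz":0,"gripper":0},
    {"tx":0,"ty":6,"tz":0,"wx":0,"wy":0,"wz":0,"gripper":0}
  ]
}}

```text
time: 32.22
position: [0.5213, 0.1857, 0.1702]
tool_rot: [-1.991, -2.428, 0.007]
ft_force: [-6.3, -2.7, 2.8]
grip_width: 0.004
grip_force: 3.5
```

Request:
{"name": "jog_arm", "arguments": {
  "increments": [
    {"tx":0,"ty":-20,"tz":0,"wx":0,"wy":0,"wz":0,"gripper":0},
    {"tx":0,"ty":-35,"tz":-30,"wx":0,"wy":0,"wz":0,"gripper":0},
    {"tx":-10,"ty":-40,"tz":-70,"wx":0,"wy":0,"wz":0,"gripper":0.5},
    {"tx":-35,"ty":-40,"tz":-105,"wx":0,"wy":0,"wz":0,"gripper":1},
    {"tx":-70,"ty":-40,"tz":-135,"wx":0,"wy":0,"wz":0,"gripper":1}
  ]
}}

```text
time: 32.63
position: [0.4966, 0.1165, 0.3051]
tool_rot: [1.983, 2.432, 0.005]
ft_force: [1.6, -0.2, -0.5]
grip_width: 0.152
grip_force: 0.0
```

Request:
{"name": "jog_arm", "arguments": {
  "increments": [
    {"tx":-36,"ty":5,"tz":-10,"wx":0,"wy":0,"wz":0,"gripper":1},
    {"tx":-72,"ty":10,"tz":-20,"wx":0,"wy":0,"wz":0,"gripper":1},
    {"tx":-108,"ty":20,"tz":-30,"wx":0,"wy":0,"wz":0,"gripper":1},
    {"tx":-144,"ty":30,"tz":-35,"wx":0,"wy":0,"wz":0,"gripper":1},
    {"tx":-180,"ty":40,"tz":-35,"wx":0,"wy":0,"wz":0,"gripper":1}
  ]
}}

```text
time: 33.05
position: [0.5726, -0.0563, 0.3388]
tool_rot: [1.99, 2.426, 0.002]
ft_force: [0.5, 0.5, 0.2]
grip_width: 0.526
grip_force: 0.0
```

Run:
```python
from h import *
s=ctrl.get_state(); print(s['time'],s['position'],s['joint_positions'].round(2))
cy=-.07; goto((.649,-.273,.34),ydir=(np.cos(cy),np.sin(cy)))
im=snap('top','t10.png');sc=snap('scene','s10.png')
for c in ['top','scene']:
  for t in ['lid_handle','lid','upper_leaf','box1']: print(c,t,[(np.round(d['bbox']),round(d['conf'],2)) for d in vision.spot_in(c,t)[:3]])
a=cv2.resize(im['color'][140:290,130:450],None,fx=2.4,fy=2.4,interpolation=cv2.INTER_CUBIC)
cv2.imwrite('pics/t10c.png',a)
print(proj(im,(.649,-.223,.25)),proj(im,(.642,-.323,.25)))
```

```text
33.05 [ 0.5725536  -0.05630981  0.33883825] [ 0.55  0.17 -0.58  1.44  0.09  1.56  0.18]
d [-227.5   32.7   -0.5] w [0.004 0.002 0.267] n 5.5
top lid_handle [(array([339., 160., 440., 204.]), 0.83), (array([145., 205., 233., 237.]), 0.24)]
top lid [(array([339., 160., 438., 206.]), 0.93)]
top upper_leaf [(array([148., 202., 233., 236.]), 0.96)]
top box1 [(array([194., 199., 220., 212.]), 0.68)]
scene lid_handle [(array([214., 186., 306., 236.]), 0.72), (array([415., 216., 442., 238.]), 0.51)]
scene lid [(array([215., 190., 301., 241.]), 0.95)]
scene upper_leaf [(array([361., 175., 476., 218.]), 0.94)]
scene box1 [(array([385., 214., 410., 236.]), 0.64), (array([212., 190., 302., 241.]), 0.39)]
(np.float64(372.25609519248576), np.float64(164.0920220870173)) (np.float64(415.1552470041539), np.float64(165.98414681869275))
```

View pics/t10c.png

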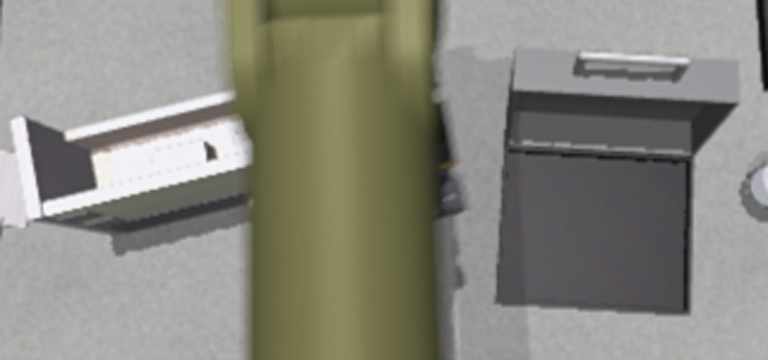

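Request:
{"name": "jog_arm", "arguments": {
  "increments": [
    {"tx":-36,"ty":5,"tz":0,"wx":0,"wy":0,"wz":0,"gripper":1},
    {"tx":-72,"ty":10,"tz":0,"wx":0,"wy":0,"wz":0,"gripper":1},
    {"tx":-108,"ty":15,"tz":0,"wx":0,"wy":0,"wz":0,"gripper":1},
    {"tx":-144,"ty":20,"tz":0,"wx":0,"wy":0,"wz":0,"gripper":1},
    {"tx":-180,"ty":26,"tz":0,"wx":0,"wy":0,"wz":0,"gripper":1}
  ]
}}

```text
time: 33.97
position: [0.6324, -0.2276, 0.3372]
tool_rot: [1.992, 2.428, -0.001]
ft_force: [0.2, 0.5, 0.9]
grip_width: 1.0
grip_force: 0.0
```

Request:
{"name": "jog_arm", "arguments": {
  "increments": [
    {"tx":-16,"ty":2,"tz":0,"wx":0,"wy":0,"wz":0.09,"gripper":1},
    {"tx":-32,"ty":4,"tz":0,"wx":0,"wy":0,"wz":0.18,"gripper":1},
    {"tx":-48,"ty":7,"tz":0,"wx":0,"wy":0,"wz":0.267,"gripper":1},
    {"tx":-48,"ty":7,"tz":10,"wx":0,"wy":0,"wz":0.267,"gripper":1},
    {"tx":-48,"ty":7,"tz":30,"wx":0,"wy":0,"wz":0.267,"gripper":1}
  ]
}}

```text
time: 34.38
position: [0.6495, -0.2725, 0.3083]
tool_rot: [2.294, 2.14, 0.003]
ft_force: [-0.2, 1.6, 0.5]
grip_width: 1.0
grip_force: 0.0
```

Run:
```python
from h import *
s=ctrl.get_state(); print(s['time'],s['position'],s['grip_width'],s['joint_positions'].round(2))
cy=-.07; goto((.648,-.273,.234),ydir=(np.cos(cy),np.sin(cy)))
```

```text
34.3833 [ 0.64950803 -0.27251088  0.3083284 ] 0.9997195593650295 [ 0.64  0.45 -0.42  1.14  0.18  1.58  0.18]
d [-0.5 -1.8 74.3] w [0.004 0.001 0.   ] n 1.8
```

Request:
{"name": "jog_arm", "arguments": {
  "increments": [
    {"tx":0,"ty":-2,"tz":20,"wx":0,"wy":0,"wz":0,"gripper":0.8},
    {"tx":0,"ty":-2,"tz":40,"wx":0,"wy":0,"wz":0,"gripper":0.6},
    {"tx":0,"ty":-2,"tz":58,"wx":0,"wy":0,"wz":0,"gripper":0.5},
    {"tx":0,"ty":-2,"tz":68,"wx":0,"wy":0,"wz":0,"gripper":0.5},
    {"tx":0,"ty":-2,"tz":73,"wx":0,"wy":0,"wz":0,"gripper":0.4}
  ]
}}

```text
time: 34.8
position: [0.6453, -0.2706, 0.2315]
tool_rot: [-2.294, -2.142, 0.002]
ft_force: [0.6, 0.7, 0.8]
grip_width: 0.71
grip_force: 0.0
```

Request:
{"name": "jog_arm", "arguments": {
  "increments": [
    {"tx":0,"ty":0,"tz":0,"wx":0,"wy":0,"wz":0,"gripper":0},
    {"tx":0,"ty":0,"tz":0,"wx":0,"wy":0,"wz":0,"gripper":0},
    {"tx":0,"ty":0,"tz":0,"wx":0,"wy":0,"wz":0,"gripper":0},
    {"tx":0,"ty":0,"tz":0,"wx":0,"wy":0,"wz":0,"gripper":0},
    {"tx":0,"ty":0,"tz":0,"wx":0,"wy":0,"wz":0,"gripper":0}
  ]
}}

```text
time: 35.22
position: [0.6468, -0.2723, 0.2348]
tool_rot: [2.297, 2.14, 0.001]
ft_force: [0.1, 0.6, 0.0]
grip_width: 0.33
grip_force: 0.0
```

Request:
{"name": "jog_arm", "arguments": {
  "increments": [
    {"tx":0,"ty":0,"tz":0,"wx":0,"wy":0,"wz":0,"gripper":0},
    {"tx":0,"ty":0,"tz":0,"wx":0,"wy":0,"wz":0,"gripper":0},
    {"tx":0,"ty":0,"tz":0,"wx":0,"wy":0,"wz":0,"gripper":0},
    {"tx":0,"ty":0,"tz":0,"wx":0,"wy":0,"wz":0,"gripper":0},
    {"tx":0,"ty":0,"tz":0,"wx":0,"wy":0,"wz":0,"gripper":0}
  ]
}}

```text
time: 35.63
position: [0.6467, -0.2723, 0.234]
tool_rot: [2.298, 2.141, 0.001]
ft_force: [1.9, -1.0, 0.6]
grip_width: 0.105
grip_force: 25.0
```

Run:
```python
from h import *
s=ctrl.get_state(); print(s['time'],s['position'],s['grip_width'],s['ft_force'])
x1,y1,z1=s['position']
f=lambda th:(-.234*np.cos(th)+.023*np.sin(th), .236*np.sin(th)+.023*np.cos(th))
a=f(1.7)
for th in [1.65,1.58,1.5,1.4,1.3,1.2,1.1,1.,.9,.8,.7,.6,.5,.4,.3,.2,.1,0]:
    b=f(th); print(th,end=' '); goto((x1+(b[0]-a[0])*.9975,y1-(b[0]-a[0])*.07,z1+b[1]-a[1]))
```

```text
35.6333 [ 0.64668619 -0.27225926  0.23400558] 0.10469953470950896 [ 1.8649508  -0.95524586  0.61079466]
1.65 d [ -0.  -11.5  -2.4] w [0. 0. 0.] n 0.3
1.58 d [ -0.  -27.8  -4.7] w [0. 0. 0.] n 0.7
1.5 d [ -0.  -46.6  -6. ] w [0. 0. 0.] n 1.1
1.4 d [ -0.1 -70.1  -5.5] w [0. 0. 0.] n 1.7
1.3 d [ -0.1 -93.4  -2.6] w [0. 0. 0.] n 2.2
1.2 d [-1.000e-01 -1.163e+02  2.700e+00] w [0. 0. 0.] n 2.8
1.1 d [-1.000e-01 -1.386e+02  1.020e+01] w [0. 0. 0.] n 3.3
1.0 d [-1.00e-01 -1.60e+02  1.99e+01] w [0. 0. 0.] n 3.9
0.9 d [  -0.2 -180.4   31.7] w [0. 0. 0.] n 4.4
0.8 d [  -0.2 -199.5   45.6] w [0. 0. 0.] n 4.9
0.7 d [-2.000e-01 -2.172e+02  6.120e+01] w [0. 0. 0.] n 5.4
0.6 d [-2.000e-01 -2.332e+02  7.860e+01] w [0. 0. 0.] n 5.9
0.5 d [-2.000e-01 -2.474e+02  9.750e+01] w [0. 0. 0.] n 6.4
0.4 d [-2.000e-01 -2.596e+02  1.177e+02] w [0. 0. 0.] n 6.8
0.3 d [-2.000e-01 -2.698e+02  1.391e+02] w [0. 0. 0.] n 7.3
0.2 d [-2.000e-01 -2.779e+02  1.614e+02] w [0. 0. 0.] n 7.7
0.1 d [-2.000e-01 -2.837e+02  1.844e+02] w [0. 0. 0.] n 8.1
0 d [-2.000e-01 -2.871e+02  2.078e+02] w [0. 0. 0.] n 8.5
```

Request:
{"name": "jog_arm", "arguments": {
  "increments": [
    {"tx":0,"ty":-12,"tz":-2,"wx":0,"wy":0,"wz":0,"gripper":0},
    {"tx":0,"ty":-28,"tz":-5,"wx":0,"wy":0,"wz":0,"gripper":0},
    {"tx":0,"ty":-47,"tz":-6,"wx":0,"wy":0,"wz":0,"gripper":0},
    {"tx":0,"ty":-70,"tz":-6,"wx":0,"wy":0,"wz":0,"gripper":0},
    {"tx":0,"ty":-93,"tz":-3,"wx":0,"wy":0,"wz":0,"gripper":0}
  ]
}}

```text
time: 36.05
position: [0.5539, -0.2643, 0.2372]
tool_rot: [2.297, 2.142, 0.004]
ft_force: [0.9, 1.8, -2.0]
grip_width: 0.106
grip_force: 25.0
```

Request:
{"name": "jog_arm", "arguments": {
  "increments": [
    {"tx":0,"ty":-23,"tz":5,"wx":0,"wy":0,"wz":0,"gripper":0},
    {"tx":0,"ty":-45,"tz":13,"wx":0,"wy":0,"wz":0,"gripper":0},
    {"tx":0,"ty":-67,"tz":22,"wx":0,"wy":0,"wz":0,"gripper":0},
    {"tx":0,"ty":-87,"tz":34,"wx":0,"wy":0,"wz":0,"gripper":0},
    {"tx":0,"ty":-106,"tz":48,"wx":0,"wy":0,"wz":0,"gripper":0}
  ]
}}

```text
time: 36.47
position: [0.4477, -0.2555, 0.1887]
tool_rot: [-2.297, -2.142, -0.004]
ft_force: [1.1, 4.0, -1.9]
grip_width: 0.103
grip_force: 25.0
```

Request:
{"name": "jog_arm", "arguments": {
  "increments": [
    {"tx":0,"ty":-18,"tz":16,"wx":0,"wy":0,"wz":0,"gripper":0},
    {"tx":0,"ty":-34,"tz":33,"wx":0,"wy":0,"wz":0,"gripper":0},
    {"tx":0,"ty":-48,"tz":52,"wx":0,"wy":0,"wz":0,"gripper":0},
    {"tx":0,"ty":-60,"tz":72,"wx":0,"wy":0,"wz":0,"gripper":0},
    {"tx":0,"ty":-70,"tz":94,"wx":0,"wy":0,"wz":0,"gripper":0}
  ]
}}

```text
time: 36.88
position: [0.3778, -0.2502, 0.0939]
tool_rot: [-2.296, -2.141, -0.004]
ft_force: [3.9, 5.3, -2.2]
grip_width: 0.107
grip_force: 25.0
```

Run:
```python
from h import *
s=ctrl.get_state(); print(s['time'],s['position'],s['grip_width'],s['ft_force'],s['joint_positions'].round(2))
```

```text
36.8833 [ 0.37783334 -0.25018902  0.09385614] 0.10669513622618162 [ 3.88275618  5.33560655 -2.21628027] [ 0.91  0.03 -0.38  2.06  0.01  1.05  0.45]
```

Request:
{"name": "jog_arm", "arguments": {
  "increments": [
    {"tx":0,"ty":-7,"tz":18,"wx":0,"wy":0,"wz":0,"gripper":0},
    {"tx":0,"ty":-12,"tz":38,"wx":0,"wy":0,"wz":0,"gripper":0},
    {"tx":0,"ty":-15,"tz":56,"wx":0,"wy":0,"wz":0,"gripper":0},
    {"tx":0,"ty":-16,"tz":65,"wx":0,"wy":0,"wz":0,"gripper":0},
    {"tx":0,"ty":-16,"tz":69,"wx":0,"wy":0,"wz":0,"gripper":0}
  ]
}}

```text
time: 37.3
position: [0.3624, -0.2507, 0.0272]
tool_rot: [-2.296, -2.14, -0.0]
ft_force: [-9.3, 7.7, 34.6]
grip_width: 0.099
grip_force: 25.0
```

Request:
{"name": "jog_arm", "arguments": {
  "increments": [
    {"tx":0,"ty":0,"tz":0,"wx":0,"wy":0,"wz":0,"gripper":0.4},
    {"tx":0,"ty":0,"tz":0,"wx":0,"wy":0,"wz":0,"gripper":0.4},
    {"tx":0,"ty":0,"tz":0,"wx":0,"wy":0,"wz":0,"gripper":0.4},
    {"tx":0,"ty":0,"tz":0,"wx":0,"wy":0,"wz":0,"gripper":0.4},
    {"tx":0,"ty":0,"tz":0,"wx":0,"wy":0,"wz":0,"gripper":0.4}
  ],
  "grip_force": 15
}}

```text
time: 37.72
position: [0.3619, -0.2521, 0.0256]
tool_rot: [-2.299, -2.141, 0.0]
ft_force: [0.5, 0.2, 0.8]
grip_width: 0.363
grip_force: 0.0
```

Request:
{"name": "jog_arm", "arguments": {
  "increments": [
    {"tx":0,"ty":0,"tz":-15,"wx":0,"wy":0,"wz":0,"gripper":0.4},
    {"tx":0,"ty":0,"tz":-40,"wx":0,"wy":0,"wz":0,"gripper":0.4},
    {"tx":0,"ty":0,"tz":-75,"wx":0,"wy":0,"wz":0,"gripper":0.4},
    {"tx":0,"ty":0,"tz":-115,"wx":0,"wy":0,"wz":0,"gripper":0.4},
    {"tx":0,"ty":0,"tz":-155,"wx":0,"wy":0,"wz":0,"gripper":0.4}
  ]
}}

```text
time: 38.13
position: [0.3614, -0.2515, 0.182]
tool_rot: [-2.298, -2.141, 0.0]
ft_force: [0.8, -0.7, 0.2]
grip_width: 0.396
grip_force: 0.0
```

Request:
{"name": "jog_arm", "arguments": {
  "increments": [
    {"tx":-35,"ty":0,"tz":-20,"wx":0,"wy":0,"wz":0,"gripper":0.4},
    {"tx":-70,"ty":0,"tz":-40,"wx":0,"wy":0,"wz":0,"gripper":0.4},
    {"tx":-105,"ty":0,"tz":-60,"wx":0,"wy":0,"wz":0,"gripper":0.4},
    {"tx":-140,"ty":0,"tz":-80,"wx":0,"wy":0,"wz":0,"gripper":0.4},
    {"tx":-175,"ty":0,"tz":-90,"wx":0,"wy":0,"wz":0,"gripper":0.4}
  ]
}}

```text
time: 38.55
position: [0.3498, -0.429, 0.2735]
tool_rot: [2.296, 2.138, -0.001]
ft_force: [0.4, -0.0, 1.3]
grip_width: 0.396
grip_force: 0.0
```

Run:
```python
from h import *
s=ctrl.get_state(); print(s['time'],s['position'])
im=snap('top','t11.png');sc=snap('scene','s11.png')
a=cv2.resize(im['color'][110:310,110:490],(760,400)[:2],interpolation=cv2.INTER_CUBIC)[:290]
b=cv2.resize(sc['color'][145:305,170:500],(760,368),interpolation=cv2.INTER_CUBIC)[:305]
cv2.imwrite('pics/f.png',np.vstack([a,b]))
```

```text
38.55 [ 0.34977635 -0.42898477  0.27354223]
```

View pics/f.png

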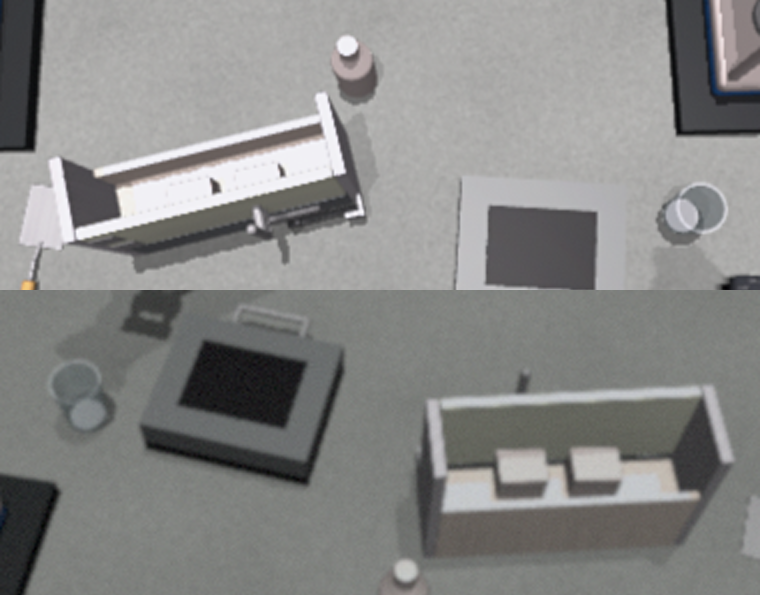

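Run:
```python
from h import *
k=dict(fx=8,fy=8,interpolation=cv2.INTER_CUBIC)
def z(f,r): a=cv2.imread('pics/'+f)[r[1]:r[1]+36,r[0]:r[0]+48]; return cv2.resize(a,None,**k)
cv2.imwrite('pics/cmp.png',np.vstack([np.hstack([z('top0.png',(215,200)),z('top11.png' if 0 else 't11.png',(215,200))]),np.hstack([z('scene0.png',(375,168)),z('s11.png',(375,168))])]))
for cam,f0,f1,r in [('top','top0.png','t11.png',(150,200,280,240)),('scene','scene0.png','s11.png',(385,170,415,188))]:
    a,b=[cv2.cvtColor(cv2.imread('pics/'+f),cv2.COLOR_BGR2GRAY)[r[1]:r[3],r[0]:r[2]].astype(np.float32) for f in (f0,f1)]
    print(cam,cv2.phaseCorrelate(a,b),np.abs(a-b).mean())
```

```text
top ((0.51346099374463, -0.40331230262458817), 0.5661323547363282) 18.528461
scene ((-0.4021802814943243, 1.4565453616258281), 0.9473182748865199) 5.4407406
```

View pics/cmp.png

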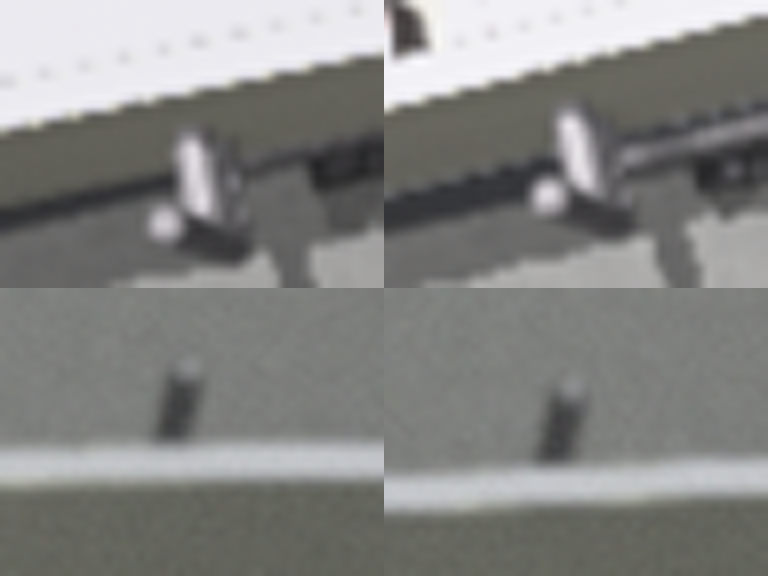

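Run:
```python
from h import *
T=vision.get_image('top');S=vision.get_image('scene')
g=cv2.cvtColor(T['color'],cv2.COLOR_BGR2GRAY)
def edge(im,c0,c1,r0,r1,z,sign):
    g=cv2.GaussianBlur(cv2.cvtColor(im['color'],cv2.COLOR_BGR2GRAY),(3,3),0).astype(float); pts=[]
    for u in range(c0,c1):
        k=(u-c0)/(c1-c0); a=int(r0+(r1-r0)*k); w=sign*np.diff(g[a-5:a+6,u]); j=np.argmax(w); pts.append(ray(im,u,a-5+j+.5,z)[:2])
    p=np.array(pts,np.float32); l=cv2.fitLine(p,cv2.DIST_HUBER,0,.001,.001).ravel(); d=l[:2]*np.sign(l[1]); return np.arctan2(-d[0],d[1]),l[2:]
# top view: front edge of leaf top (bright->dark going down), back-panel top rear edge (dark->bright)
f=lambda x,y:(110+x/2,110+y/2)
print('leaf',edge(T,158,268,110+228/2,110+190/2-2,.225,-1))
print('panel',edge(T,164,264,110+164/2+2,110+118/2+1,.135,1))
q=lambda x,y:(170+x*.4342,145+(y-290)*.4348)
a,b=q(445,402),q(705,391); print('leaf scene',edge(S,int(a[0])+5,int(b[0])-8,a[1]+2,b[1]+2,.225,-1))
a,b=q(440,505),q(695,496); print('panel scene',edge(S,int(a[0])+5,int(b[0])-8,a[1],b[1],.135,-1))
print('handle',ray(S,375+(571-384)/8,168+(385-288)/8,.221),ray(T,215+(547-384)/8,200+197/8,.221))
```

```text
leaf (np.float32(0.22517811), array([0.55211824, 0.12089704], dtype=float32))
panel (np.float32(0.22491261), array([0.64646566, 0.18168318], dtype=float32))
leaf scene (np.float32(0.22249171), array([0.5636123, 0.1457573], dtype=float32))
panel scene (np.float32(0.22357686), array([0.6501733 , 0.16863054], dtype=float32))
handle [0.52373938 0.10309536 0.221     ] [0.5178213  0.10192346 0.221     ]
```

```bash
python3 -c "
from bench import ctrl; print(ctrl.close_job())"
```

```text
the job is handed in; nothing more can be done
None
```

Job handed in: the two boxes that were in the case now stand side by side on the hatch's ledge, the upper leaf and the case's lid are closed, and I did not touch the bolt, the bottle or the beaker.

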